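# Clear the brush from the glaze mill, fit its bayonet lid and hold it on the pulse mark

### The arm

A 7-joint arm with a two-finger parallel gripper is mounted at the origin on the work surface. World frame = base frame: x ahead of the robot, y to its left, z up, the work surface at z = 0. Lengths are in m, angles in rad, forces in N, time in s.
With the tool pointing down it reaches from about 0.4 to 0.85 m from the base axis. Payload 4.5 kg.
Tool frame: the origin (TCP) lies midway between the tips of the shut fingers; the grasp point (between the pads) lies 19 mm behind it; z points along the fingers, y is the direction in which the jaws open and shut (so a half turn about z gives the same grasp; the last joint's range is limited). The gripper opens to 88 mm and grips with 3 to 60 N. Pads are 18 mm wide; open, the fingers measure 123 mm over their backs; the gripper's body (75 mm by 187 mm) begins 45 mm behind the grasp point.
Start: joints at [-1.299, 0.689, -0.195, 1.565, 0.157, 0.902, -0.215], TCP at [0.147, 0.607, 0.239] pointing down, gripper open.
Joint ranges: [-3.01, 3.01], [-0.46, 2.08], [-1.47, 1.51], [0.13, 2.56], [-1, 4.14], [0.04, 2.09], [-2.66, 2.66]. Speed limits (rad/s): [2.57, 2.57, 3.14, 3.14, 3.14, 3.14, 3.14].

### API

Orientations are given as a unit quaternion [x, y, z, w].
In Python, from plant import r gives the robot as it stands.
- The arm moves only by the tool play_rows, never from a script. Its argument "targets" is a list of rows, each an object of numbers: "jaw": the closure, from 0 (fully open) to 1 (shut); "dx", "dy", "dz": the shift along the tool's x, y, z in m; "yaw": the turn about the tool's z in rad. A call has exactly 5 rows; each row shifts and turns the pose as measured when the row begins, along the tool's axes as they then stand; what a row does not reach is not made up. A row lasts 1/10 s, in which the tool goes at most 50 mm and 8.59 degrees, less where a joint would pass 70% of its speed; a pose out of reach is approached as far as the arm can. A call with a gripper value outside its range is refused whole. The fingers move at their own pace and stop on an object; "squeeze" is the grip in N (left out, the last holds). Time passes only in rows, so rows that do not move let the fingers close, or fill a call up. It gives the time, the measured TCP pose, the force and the opening at its end, in the units of the state.
- r.get_state(): the state, without advancing time (a new reading comes with each control period).
- r.snapshot(name): name is "scene" or "top"; returns a dict with "frame" (420x560x3 uint8, red, green, blue), "z_map" (420x560 float32, m along the optical axis (not along the pixel's ray), 0 where there is no reading), "mtx" (3x3 intrinsics, pixels), "position" and "orientation" of the camera in the world. Camera axes: x right, y up, looking along -z (the intrinsics and any distortion apply to the point x, -y, -z); pixel columns grow to the right and rows downward; lengths in m; the calibration is good to about 2 mm. A picture is of the moment at which its call begins.
- r.finish_job(): hands the job in, once; it reports no verdict.
The state is a dict: "clock": time; "q": joint angles; "qd": joint speeds; "joint_torque": joint torques, N m; "tool_pos": TCP position; "eef_rot": TCP orientation; "contact_force": force on the tool from outside, world axes, zero at the start; "moment": the same for the moment, N m; "opening": opening from 0.0 (shut) to 1.0 (fully open).
Only numpy, scipy, OpenCV 4.12 (cv2) and the standard library are available. Lean on these libraries where they do the work, as an engineer would, in place of code of your own. Each camera call takes 0.05 s, during which the arm holds its last target.

### The job

The small white glaze mill has just been brushed out: lift the brush out of its bowl and stand it, bristles down, in the blue rinse crock. Then fit the grey lid into the mill's mouth, twist it clockwise half-way to its lock, to the yellow pulse marks, without letting it click into the lock, and finish while still holding the lid there by its orange grip, against its return spring. Leave the other things on the table where they stand.

Things in the scene. Friction and masses are not known exactly. Their poses are not given: they have to be found in the camera images.
- brush_mid (a point): Cleaning brush, 180 mm long, 80 g, standing on its bristles on the bowl floor, up to 6 mm off the bowl's axis. Point: on its axis, 90 mm above the foot; z runs from bristles to handle end. Dark bristle head 38 mm wide at the foot, 26 mm at 48 mm up; brass ferrule 27 mm wide up to 68 mm; round wooden handle 16 mm thick from 82 to 160 mm above the foot: grasp it there.
- crock: Blue rinse crock, loose, 0.8 kg, empty, round, 108 mm wide at the mouth (98 mm inside), 75 mm high, flat inner floor over 80 mm wide, 6 mm above the table. Origin: centre of its underside; z up. The brush stands in it with room to spare. Crock and lid may be on either side of the mill.
- lid_center (a point): Lid of the mill, loose on the table, 140 g, 49.5 mm high. Point: on its axis, 25 mm above its underside; z up. Orange fin grip along its x axis, 56 mm long, 18 mm thick, its top 24.5 mm above this point: take it across the 18 mm. It rises 32 mm from a grey flange 87 mm wide, 6 mm thick, whose top is 7.5 mm below this point. The lid is the same after a half turn.
- lid_lug (a point): Outer end of the lug at the +x end of the lid, 36.5 mm from the lid's axis, 2.5 mm above its underside. Under the flange is a plug 60 mm wide, 11.5 mm high, bevelled at the foot; at its lower edge stand two lugs, at +x and -x, 10 mm wide and 5 mm high, out to 36.5 mm from the axis. White lines on the flange lie over the lugs.
- mill: White glaze mill, fixed, round, 132 mm wide at the foot, 130 mm high; origin under its centre, z up, axes as mill_mouth. Steel bowl 77 mm wide inside, floor 70 mm above the table, low blade in it; black collar 104 mm wide round the mouth with white, yellow and red lines.
- mill_mouth (a point): Centre of the mouth at the rim, z up. Lips 5 mm thick, level with the rim, narrow it to 63 mm, with two notches 17 mm wide at +x and -x of this frame, by the white lines. The lugs drop through these when the lid's x axis lies along this x axis, either way round, within 5 degrees; the flange then rests on the rim, lid_center 13.5 mm above this point, lid free to rise 1.5 mm.
- pulse_mark (a point): Yellow line on the collar, 48 mm from the axis, 45 degrees clockwise (seen from above) of the +x notch; its twin is opposite. From the notches the lid turns clockwise only (negative about z), lugs under the lips. Pulse position: lid's white lines on the yellow ones. Click balls resist from about 56 degrees; red lines at 90 degrees mark the lock beyond them.
- interlock (a joint): Sprung switch ring in the collar, rad, growing clockwise. 0 with the lid off or just dropped in; the lugs meet it after about 7 degrees and push it along: about 0.66 with the lid on the yellow lines; above 1.1 the lid is going over the click. Its spring, 0.15 N m per rad (0.1 N m at the yellow lines), turns the lid back if let go.
- glaze_jar: Bystander: green glass jar with a white cap, 64 mm across, 85 mm high; origin under its centre.
- rib: Bystander: flat wooden shaping rib, about 84 by 68 mm, 6 mm thick.
- calipers: Bystander: aluminium calipers lying flat, about 170 by 78 mm, 10 mm high.
- tiles: Bystander: stack of four glaze test tiles, about 56 by 80 mm, 24 mm high.
- vase: Bystander: white cast cylinder vase, 84 mm across, 195 mm high.
- stain_bottle: Bystander: white bottle with a black cap, 44 mm across, 100 mm high.
- sample_cup: Bystander: terracotta cup, 72 mm across, 70 mm high.
Not all that is in view belongs to the job. Of the things that look like the part that bears lid_center, take the one that is farthest from the robot's base at the start.

How it is judged:
On the way, in this order (a step that is already met when the one before it is completed fails the run):
1. the brush stands bristles down in the crock, let go (horizontal distance between brush_mid and crock below 0.06 m and z of brush_mid in the frame of crock between 0.06 and 0.115 m and angle between brush_mid's own z axis and vertical below 0.7 rad and contact force between the fingers and brush below 0.1 N), for 0.2 s.
2. the lid is down in the mill's mouth, its lugs through the notches (z of lid_center in the frame of mill_mouth below 0.0165 m and horizontal distance between lid_center and mill_mouth below 0.005 m and angle between the x axis of lid_center and the x axis of mill_mouth, either way round below 0.4 rad), for 0.05 s.
At the end, for the whole second after the job is handed in: The lid sits in the mill (within 3 mm of seated, centred to 5 mm, level), turned clockwise 45 degrees, within 12, from the notches, ring pushed along (0.4 to 0.95 rad) and still, fingers still holding it; the brush stands bristles down (lean under 0.7 rad), at rest, in the upright crock (z of lid_center in the frame of mill_mouth between 0.011 and 0.0165 m and horizontal distance between lid_center and mill_mouth below 0.005 m and angle between lid_center's own z axis and vertical below 0.08 rad and angle between the x axis of lid_center and the x axis of mill_mouth, either way round between 0.575 and 0.995 rad and value of joint interlock between 0.4 and 0.95 rad and velocity of joint interlock between -0.15 and 0.15 rad/s and contact force between the fingers and lid above 1 N and horizontal distance between brush_mid and crock below 0.06 m and z of brush_mid in the frame of crock between 0.06 and 0.115 m and angle between brush_mid's own z axis and vertical below 0.7 rad and linear speed of brush below 0.05 m/s and angle between crock's own z axis and vertical below 0.1 rad); the arm keeps its last pose, push and grip.
It fails at once if the lid is pushed on into the lock click (value of joint interlock above 1.1 rad).
It fails at once if a bystander or the crock is pushed more than 40 mm or knocked over (distance of any of glaze_jar, rib, calipers, tiles, vase, stain_bottle, sample_cup, crock from where it was at the start of the episode above 0.04 m or angle between any of glaze_jar, vase, stain_bottle, sample_cup's own z axis and vertical above 0.5 rad).
It also fails if it takes over 64 s, if anything falls off the work surface, if the arm or the gripper's body presses on something with over 40 N, if the wrist force passes 120 N, or if a joint passes its speed limit or range.

## Working session

There is one attempt and no reset: what is moved stays moved. The work goes in short steps, Python scripts to look and compute and a tool call to move; the robot and the scene stay as the last step left them, time stands still between calls to the robot, and variables do not carry over. Pictures are saved under pics/ and viewed, and the job is handed in when it is done.

Besides the shell and the picture viewer there is one more tool, called after ">>>" as name([rows], argument=value, ...), one row to a line, values as JSON. play_rows: Moves the arm, as the interface text tells. Its arguments: {"type":"object","properties":{"targets":{"type":"array"},"squeeze":{"type":"number"}},"required":["targets"]}

```bash
mkdir -p pics; ls; cat > h.py <<'E'
import numpy as np, cv2
from plant import r
from scipy.spatial.transform import Rotation as R
def snap(n,save=None):
    s=r.snapshot(n)
    if save: cv2.imwrite('pics/'+save,s['frame'][:,:,::-1])
    np.savez('last_%s.npz'%n,**{k:np.array(v) for k,v in s.items()})
    return s
def load(n): return dict(np.load('last_%s.npz'%n))
def pts(s):
    K=np.array(s['mtx']);z=s['z_map'];H,W=z.shape
    u,v=np.meshgrid(np.arange(W),np.arange(H))
    p=np.stack([(u-K[0,2])/K[0,0]*z,-(v-K[1,2])/K[1,1]*z,-z],-1)
    return p@R.from_quat(s['orientation']).as_matrix().T+np.array(s['position'])
def ray(s,u,v,h):
    K=np.array(s['mtx']);d=np.array([(u-K[0,2])/K[0,0],-(v-K[1,2])/K[1,1],-1])
    d=R.from_quat(s['orientation']).as_matrix()@d;o=np.array(s['position'])
    return o+d*(h-o[2])/d[2]
E
python3 - <<'E'
from h import *
for n in('scene','top'):
    s=snap(n,n+'0.png');print({k:(v if np.size(v)<10 else np.shape(v)) for k,v in s.items()})
print(r.get_state())
E
```

```text
pics
{'frame': (420, 560, 3), 'z_map': (420, 560), 'mtx': array([[526.69598505,   0.        , 287.29892524],
       [  0.        , 526.69598505, 214.60331422],
       [  0.        ,   0.        ,   1.        ]]), 'position': array([ 1.14581753, -1.0696773 ,  0.92243456]), 'orientation': array([0.46270548, 0.1261458 , 0.23855964, 0.84444075])}
{'frame': (420, 560, 3), 'z_map': (420, 560), 'mtx': array([[451.50881058,   0.        , 273.03950031],
       [  0.        , 451.50881058, 203.66100882],
       [  0.        ,   0.        ,   1.        ]]), 'position': array([4.54574026e-01, 3.45418524e-04, 1.14227119e+00]), 'orientation': array([ 0.02550941, -0.02849429, -0.69977476,  0.71333907])}
{'clock': 0.1, 'q': array([-1.29917265,  0.68988275, -0.19455731,  1.56622414,  0.15735292,
        0.90249373, -0.21508912]), 'qd': array([-0.00140465,  0.00011154, -0.00053771, -0.00065456,  0.00065654,
       -0.00019718, -0.00079503]), 'joint_torque': array([-2.33376413e-03, -5.28507221e+01, -1.27089500e+00, -1.53841031e+01,
       -5.24212781e-02,  1.99720605e-03,  3.91598212e-05]), 'tool_pos': array([0.14714658, 0.60686032, 0.23800625]), 'eef_rot': array([ 1.18558884e-01,  9.92946697e-01, -8.04088089e-04, -2.78729388e-05]), 'contact_force': array([ 0.75377639,  0.86891024, -1.02708115]), 'moment': array([-0.02328053,  0.00317012, -0.02491743]), 'opening': 1.0007039556390966}
```

View pics/scene0.png

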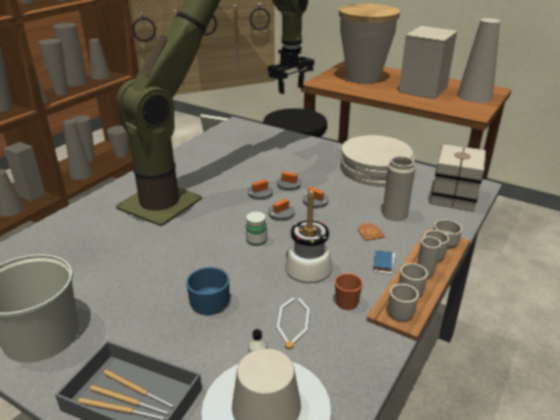

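View pics/top0.png

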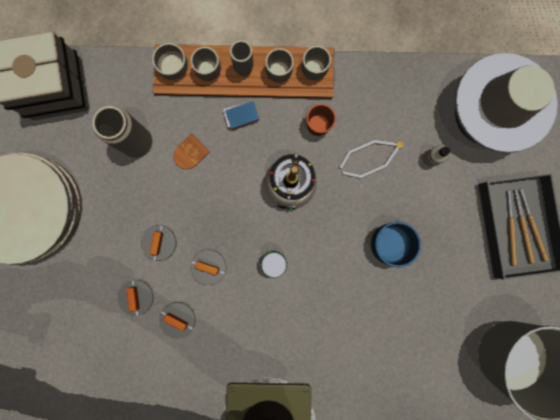

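```bash
python3 - <<'E'
from h import *
s=load('top');P=pts(s)
hsv=cv2.cvtColor(s['frame'],cv2.COLOR_RGB2HSV)
m=cv2.inRange(hsv,(3,160,120),(16,255,255))
n,l,st,c=cv2.connectedComponentsWithStats(m)
for i in range(1,n):
    if st[i,4]>60:
        mm=l==i
        z=np.nanmedian(P[mm][:,2]); u,v=c[i]
        w=ray(s,u,v,z); (cx,cy),(a,b),t=cv2.minAreaRect(np.argwhere(mm)[:,::-1].astype(np.float32))
        print(c[i].round(1),st[i,4],'z',z.round(4),w.round(4),'r',np.hypot(w[0],w[1]).round(3),a,b,t)
for (u,v) in [(156,243),(320,120),(397,244),(292,180),(274,265),(397,225)]:
    print(u,v,P[v,u].round(4))
f=s['frame'][:,:,::-1]
a=cv2.resize(f[210:350,90:250],None,fx=4,fy=4,interpolation=cv2.INTER_CUBIC)
b=cv2.resize(f[140:225,245:345],None,fx=6,fy=6,interpolation=cv2.INTER_CUBIC)
cv2.imwrite('pics/lids0.png',a);cv2.imwrite('pics/mill0.png',b)
s=load('scene');f=s['frame'][:,:,::-1]
cv2.imwrite('pics/mills.png',cv2.resize(f[180:285,225:365],None,fx=5,fy=5,interpolation=cv2.INTER_CUBIC))
E
```

```text
[188.2  50.3] 61 z 0.0178 [0.9304 0.2212 0.0178] r 0.956 13.928387641906738 10.266799926757812 68.96248626708984
[241.8  68.5] 865 z 0.0178 [0.8855 0.0828 0.0178] r 0.889 57.221092224121094 38.16157913208008 1.2188751697540283
[261.8  85.5] 1593 z 0.0178 [0.8421 0.0308 0.0178] r 0.843 176.16348266601562 46.57501983642578 1.1344215869903564
[185.8  79.3] 130 z 0.0177 [0.8542 0.2247 0.0177] r 0.883 18.0 18.0 90.0
[316.9 123.9] 241 z 0.0059 [ 0.7486 -0.112   0.0059] r 0.757 24.748737335205078 14.142135620117188 45.0
[189.3 152.7] 675 z 0.006 [0.6674 0.2117 0.006 ] r 0.7 24.041629791259766 29.698482513427734 45.0
[154.9 242.8] 156 z 0.0495 [0.4383 0.2792 0.0495] r 0.52 6.774774551391602 22.768829345703125 12.094757080078125
[206.3 267.8] 162 z 0.0498 [0.3809 0.1537 0.0498] r 0.411 22.452173233032227 6.957010746002197 18.434946060180664
[131. 299.] 157 z 0.0496 [0.3037 0.3308 0.0496] r 0.449 22.574321746826172 6.8219099044799805 82.87498474121094
[174.4 322.4] 157 z 0.0497 [0.2508 0.2255 0.0497] r 0.337 22.360679626464844 6.7082037925720215 26.56505012512207
156 243 [0.4378 0.2765 0.0495]
320 120 [ 0.7588 -0.1198  0.0061]
397 244 [ 0.4461 -0.3171  0.0046]
292 180 [ 0.584  -0.0441  0.1492]
274 265 [ 0.3928 -0.0083  0.0887]
397 225 [ 0.4931 -0.3111  0.0263]
```

View pics/lids0.png

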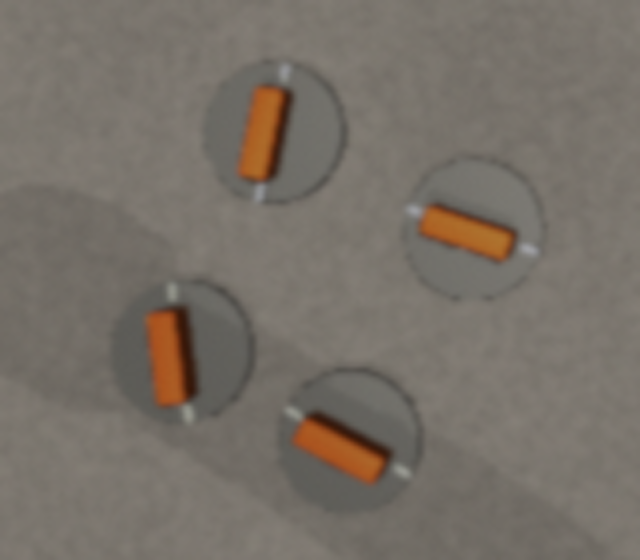

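View pics/mill0.png

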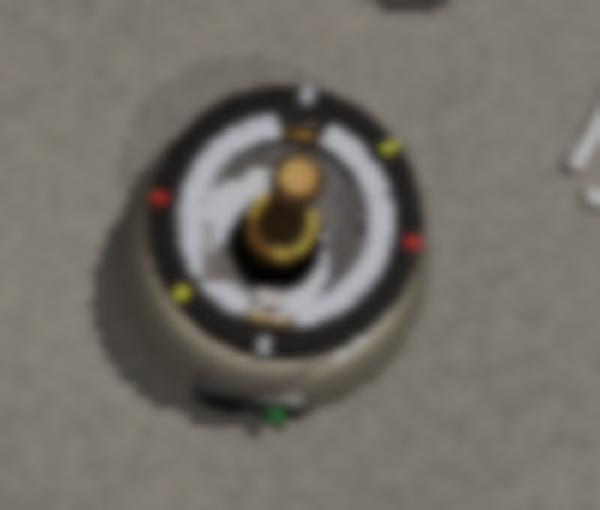

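View pics/mills.png

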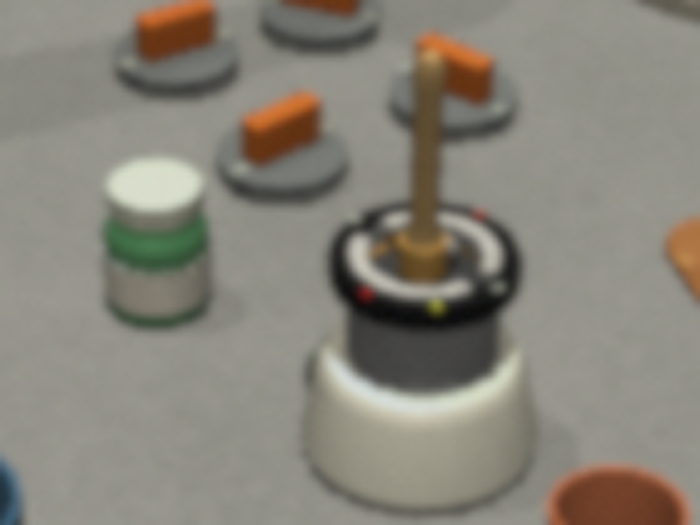

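The candidates for the lid are four look-alikes, at top-view pixels (155,243), (206,268), (131,299) and (174,322). Their distances from the base are 0.520, 0.411, 0.449 and 0.337 m. I choose (155,243), the farthest, and the crop confirms an orange fin with white lines. The mill is at about (292,178) with the brush in it, and the crock at about (397,244). Next I measure them precisely.

```bash
cat > meas.py <<'E'
from h import *
def comp(m,lo=3):
    n,l,st,c=cv2.connectedComponentsWithStats(m)
    return [(c[i],st[i,4],l==i) for i in range(1,n) if st[i,4]>=lo]
E
python3 - <<'E'
from meas import *
np.set_printoptions(precision=4,suppress=True)
s=load('top');P=pts(s);f=s['frame'];hsv=cv2.cvtColor(f,cv2.COLOR_RGB2HSV)
print('table z',np.median(P[150:300:10,420:470:10,2]))
box=np.zeros(f.shape[:2],np.uint8);box[145:212,262:325]=255
# marks
for nme,lo,hi in[('yel',(22,120,90),(38,255,255)),('red',(0,150,100),(3,255,255)),('red2',(172,120,90),(180,255,255))]:
    for c,a,mm in comp(cv2.inRange(hsv,lo,hi)&box,2):
        print(nme,c,a,ray(s,*c,0.130))
# collar black, circle by height map
z=P[:,:,2]; rim=((z>0.122)&(z<0.136)).astype(np.uint8)*box
cnt=max(cv2.findContours(rim,cv2.RETR_EXTERNAL,cv2.CHAIN_APPROX_NONE)[0],key=len)
w=np.array([ray(s,u,v,0.130) for u,v in cnt[:,0]]);
(cx,cy),rr=cv2.minEnclosingCircle(w[:,:2].astype(np.float32));e=cv2.fitEllipse(w[:,:2].astype(np.float32)*1000)
print('collar',cx,cy,rr,e, 'z med',np.median(z[rim>0]))
# crock
bm=cv2.inRange(hsv,(95,90,30),(120,255,255));
c=[x for x in comp(bm,500)]
for q in c:print('blue',q[0],q[1])
zz=((z>0.066)&(z<0.085));zz[:, :340]=0;zz[:,460:]=0;zz[:190]=0;zz[300:]=0
cnt=max(cv2.findContours(zz.astype(np.uint8),cv2.RETR_EXTERNAL,cv2.CHAIN_APPROX_NONE)[0],key=len)
w=np.array([ray(s,u,v,0.075) for u,v in cnt[:,0]])
print('crock',cv2.fitEllipse(w[:,:2].astype(np.float32)*1000),np.median(z[zz]))
# brush top
bt=(z>0.235)&(box>0); print('brushtop px',np.argwhere(bt).mean(0)[::-1],bt.sum(),P[bt].mean(0))
for h in np.arange(.14,.26,.02):
    m=(abs(z-h)<.01)&(box>0); print(h,m.sum(),P[m].mean(0) if m.sum() else '')
# white marks on lid + flange circle
L=np.zeros_like(box);L[215:270,130:180]=255
fl=((z>0.010)&(z<0.024)&(L>0)).astype(np.uint8)
o=((z>0.008)&(L>0)).astype(np.uint8)
cnt=max(cv2.findContours(o,cv2.RETR_EXTERNAL,cv2.CHAIN_APPROX_NONE)[0],key=len)
w=np.array([ray(s,u,v,0.0175) for u,v in cnt[:,0]])
print('flange',cv2.fitEllipse(w[:,:2].astype(np.float32)*1000),np.median(z[fl>0]))
top=((z>0.04)&(L>0)); w=np.array([ray(s,u,v,.0495) for v,u in np.argwhere(top)])[:,:2]
print('fin depth',w.mean(0),cv2.minAreaRect((w*1000).astype(np.float32)))
om=cv2.inRange(hsv,(3,140,150),(18,255,255))&L
w=np.array([ray(s,u,v,.0495) for v,u in np.argwhere(om>0)])[:,:2]
print('fin col',w.mean(0),cv2.minAreaRect((w*1000).astype(np.float32)))
g=cv2.cvtColor(f,cv2.COLOR_RGB2GRAY)
wm=((hsv[:,:,1]<40)&(g>130)).astype(np.uint8)*255&L
for c,a,mm in comp(wm,2): print('white',c,a,ray(s,*c,.0175))
wm=((hsv[:,:,1]<40)&(g>130)).astype(np.uint8)*255&box
for c,a,mm in comp(wm,2): print('mwhite',c,a,ray(s,*c,.13))
# scene view
s=load('scene');Q=pts(s);h2=cv2.cvtColor(s['frame'],cv2.COLOR_RGB2HSV);z=Q[:,:,2]
b=np.zeros(z.shape,bool);b[180:285,285:335]=1
for h in np.arange(.15,.26,.02):
    m=(abs(z-h)<.01)&b&(abs(Q[:,:,0]-.585)<.1)&(abs(Q[:,:,1]+.045)<.1); print('sc',h,m.sum(),Q[m].mean(0) if m.sum() else '')
E
```

```text
table z 0.001014503844808834
yel [309.1667 164.1667] 6 [ 0.6234 -0.0833  0.13  ]
yel [294.45 179.6 ] 20 [ 0.5875 -0.0505  0.13  ]
yel [274.8333 188.1667] 6 [ 0.5672 -0.0066  0.13  ]
red [271.2 172.4] 5 [0.6029 0.0023 0.13  ]
red [313.   179.75] 4 [ 0.588  -0.0924  0.13  ]
collar 0.594960629940033 -0.045718614012002945 0.052141521126031876 ((594.8665771484375, -46.005435943603516), (101.48932647705078, 102.31925964355469), 64.34972381591797) z med 0.13013456165244874
blue [241.8709 114.4335] 519
blue [394.0896 243.9701] 1340
crock ((447.1042175292969, -300.0083312988281), (105.07450866699219, 106.60905456542969), 4.286433219909668) 0.07479767049637187
brushtop px [293.1364 170.6705] 88 [ 0.5595 -0.0336  0.461 ]
0.14 580 [ 0.5935 -0.0457  0.1323]
0.16 14 [ 0.5879 -0.0429  0.1578]
0.18 8 [ 0.5862 -0.0437  0.18  ]
0.19999999999999998 10 [ 0.5876 -0.0421  0.1997]
0.21999999999999997 10 [ 0.5877 -0.0416  0.2195]
0.23999999999999996 49 [ 0.5918 -0.0442  0.2458]
flange ((438.44403076171875, 278.66363525390625), (84.15770721435547, 84.91594696044922), 154.79507446289062) 0.017623115312570103
fin depth [0.438  0.2786] ((441.3741760253906, 291.91546630859375), (80.47329711914062, 109.3490219116211), 73.53955841064453)
fin col [0.4383 0.28  ] ((438.5126037597656, 280.0147705078125), (13.743046760559082, 51.54643630981445), 80.83040618896484)
white [160.5714 227.7143] 7 [0.4753 0.2747 0.0175]
white [154.5714 257.7143] 7 [0.401  0.2867 0.0175]
mwhite [281.2245 171.5663] 196 [ 0.6052 -0.0203  0.13  ]
mwhite [299.4522 181.6261] 230 [ 0.5831 -0.0619  0.13  ]
mwhite [303.5    197.7857] 14 [ 0.5467 -0.0715  0.13  ]
sc 0.15 42 [ 0.5996 -0.0478  0.1482]
sc 0.16999999999999998 44 [ 0.5987 -0.0473  0.1701]
sc 0.18999999999999997 37 [ 0.5993 -0.047   0.1909]
sc 0.20999999999999996 44 [ 0.6005 -0.0475  0.2105]
sc 0.22999999999999995 38 [ 0.5998 -0.0471  0.231 ]
sc 0.24999999999999994 33 [ 0.5988 -0.0454  0.2456]
```

The mill centre is (0.595, -0.045) with its x axis at -8.8°: the yellow pair gives -53.8+45 and the red pair -98.9+90. The lid is at (0.438, 0.279) with its axis at -9.2°. The crock is at (0.447, -0.300) and the brush axis at about (0.595, -0.043), upright. All the sizes match the description. Next I go to the brush, high first.

```bash
cat > go.py <<'E'
import sys
from h import *
np.set_printoptions(precision=4,suppress=True)
def go(x,y,z,ang=None):
    st=r.get_state();M=R.from_quat(st['eef_rot']).as_matrix()
    d=M.T@(np.array([x,y,z])-st['tool_pos']); a=np.degrees(np.arctan2(M[1,0],M[0,0]))
    print('t',st['clock'],'pos',st['tool_pos'],'xang',round(a,2),'tilt',M[2,2].round(4),'F',st['contact_force'],'M',st['moment'],'open',st['opening'],'q',st['q'])
    print('tool delta',d, 'yaw', None if ang is None else round(-np.radians((ang-a+90)%180-90),4))
if __name__=='__main__':
    go(*[float(v) for v in sys.argv[1:]])
E
python3 go.py 0.595 -0.043 0.29 -9
```

```text
t 0.1 pos [0.1471 0.6069 0.238 ] xang 166.38 tilt -1.0 F [ 0.7538  0.8689 -1.0271] M [-0.0233  0.0032 -0.0249] open 1.0007039556390966 q [-1.2992  0.6899 -0.1946  1.5662  0.1574  0.9025 -0.2151]
tool delta [-0.5883 -0.5262 -0.0511] yaw -0.0806
```

>>> play_rows([
  {"jaw": 0, "dx": -0.02, "dy": -0.02, "dz": -0.03, "yaw": -0.04},
  {"jaw": 0, "dx": -0.03, "dy": -0.027, "dz": -0.02, "yaw": -0.04},
  {"jaw": 0, "dx": -0.033, "dy": -0.03, "dz": -0.01, "yaw": 0},
  {"jaw": 0, "dx": -0.033, "dy": -0.03, "dz": 0, "yaw": 0},
  {"jaw": 0, "dx": -0.033, "dy": -0.03, "dz": 0, "yaw": 0},
])

```text
clock: 0.6
tool_pos: [0.2671, 0.4462, 0.297]
eef_rot: [0.07, 0.998, -0.001, -0.003]
contact_force: [0.6, -0.9, 0.1]
opening: 1.001
```

```bash
python3 go.py 0.595 -0.043 0.29 -9
```

```text
t 0.6 pos [0.2671 0.4462 0.297 ] xang 171.98 tilt -1.0 F [ 0.5784 -0.8581  0.0993] M [-0.0157 -0.0492  0.0127] open 1.000535840710444 q [-0.9519  0.4838 -0.2572  1.7965  0.1484  0.8847  0.1552]
tool delta [-0.3929 -0.4387  0.0064] yaw 0.0171
```

>>> play_rows([
  {"jaw": 0, "dx": -0.033, "dy": -0.036, "dz": 0, "yaw": 0},
  {"jaw": 0, "dx": -0.033, "dy": -0.036, "dz": 0, "yaw": 0},
  {"jaw": 0, "dx": -0.033, "dy": -0.036, "dz": 0, "yaw": 0},
  {"jaw": 0, "dx": -0.033, "dy": -0.036, "dz": 0, "yaw": 0},
  {"jaw": 0, "dx": -0.033, "dy": -0.036, "dz": 0, "yaw": 0},
])

```text
clock: 1.1
tool_pos: [0.4077, 0.239, 0.2962]
eef_rot: [0.069, 0.998, -0.002, -0.003]
contact_force: [0.9, 1.4, -0.3]
opening: 0.999
```

>>> play_rows([
  {"jaw": 0, "dx": -0.033, "dy": -0.036, "dz": 0, "yaw": 0},
  {"jaw": 0, "dx": -0.033, "dy": -0.036, "dz": 0, "yaw": 0},
  {"jaw": 0, "dx": -0.033, "dy": -0.036, "dz": 0, "yaw": 0},
  {"jaw": 0, "dx": -0.033, "dy": -0.036, "dz": 0, "yaw": 0},
  {"jaw": 0, "dx": 0, "dy": 0, "dz": 0, "yaw": 0},
])

```text
clock: 1.6
tool_pos: [0.5224, 0.0649, 0.2948]
eef_rot: [0.075, 0.997, -0.004, -0.003]
contact_force: [-1.5, 0.4, 0.6]
opening: 0.998
```

```bash
python3 go.py 0.595 -0.043 0.28 -9
```

```text
t 1.6 pos [0.5224 0.0649 0.2948] xang 171.41 tilt -1.0 F [-1.5371  0.3546  0.5653] M [-0.0185  0.0012  0.0135] open 0.9980993728304544 q [-0.0713  0.494  -0.225   1.7812  0.1441  0.8896  1.0588]
tool delta [-0.0879 -0.0958  0.0152] yaw 0.0071
```

>>> play_rows([
  {"jaw": 0, "dx": -0.03, "dy": -0.033, "dz": 0, "yaw": 0},
  {"jaw": 0, "dx": -0.03, "dy": -0.033, "dz": 0, "yaw": 0.01},
  {"jaw": 0, "dx": -0.02, "dy": -0.022, "dz": 0, "yaw": 0},
  {"jaw": 0, "dx": -0.01, "dy": -0.01, "dz": 0.0, "yaw": 0},
  {"jaw": 0, "dx": 0, "dy": 0, "dz": 0, "yaw": 0},
])

```text
clock: 2.1
tool_pos: [0.5955, -0.0456, 0.2927]
eef_rot: [0.08, 0.997, -0.003, -0.005]
contact_force: [-0.4, 1.3, 0.7]
opening: 0.997
```

```bash
python3 go.py 0.595 -0.043 0.193 -9; python3 -c "
from h import *
for n in('scene','top'): snap(n,n+'1.png')"
```

```text
t 2.1 pos [ 0.5955 -0.0456  0.2927] xang 170.82 tilt -0.9999 F [-0.3625  1.2643  0.7476] M [0.0001 0.0452 0.0051] open 0.997001313751044 q [ 0.1187  0.598  -0.2132  1.5738  0.1485  0.9966  1.2699]
tool delta [-0.0001  0.0033  0.0997] yaw -0.0031
```

View pics/scene1.png

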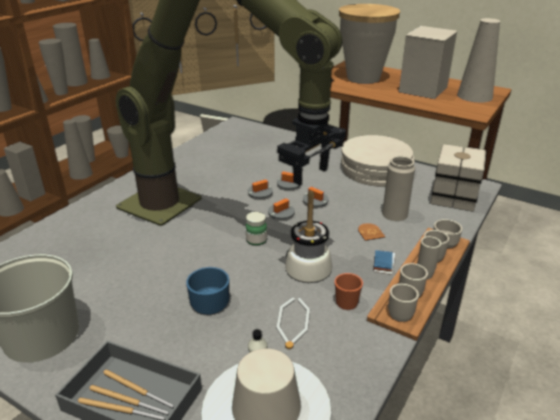

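The open fingers are at about (297,180) and (335,165) and straddle the brush top at (311,190). I descend.

>>> play_rows([
  {"jaw": 0, "dx": 0, "dy": 0.003, "dz": 0.02, "yaw": 0},
  {"jaw": 0, "dx": 0, "dy": 0, "dz": 0.03, "yaw": 0},
  {"jaw": 0, "dx": 0, "dy": 0, "dz": 0.03, "yaw": 0},
  {"jaw": 0, "dx": 0, "dy": 0, "dz": 0.02, "yaw": 0},
  {"jaw": 0, "dx": 0, "dy": 0, "dz": 0, "yaw": 0},
])

```text
clock: 2.7
tool_pos: [0.5906, -0.0259, 0.1926]
eef_rot: [0.07, 0.998, 0.001, -0.005]
contact_force: [-1.2, 0.3, 0.6]
opening: 1.0
```

```bash
python3 go.py 0.595 -0.043 0.193 -9
```

```text
t 2.7 pos [ 0.5906 -0.0259  0.1926] xang 172.0 tilt -0.9999 F [-1.1751  0.3095  0.591 ] M [ 0.022   0.1105 -0.0157] open 0.9995131876583403 q [ 0.0845  0.7071 -0.2027  1.7073  0.1859  0.7563  1.2234]
tool delta [-0.0068 -0.0163 -0.0005] yaw 0.0175
```

>>> play_rows([
  {"jaw": 0, "dx": -0.005, "dy": -0.012, "dz": 0, "yaw": 0.015},
  {"jaw": 0, "dx": -0.002, "dy": -0.004, "dz": 0, "yaw": 0},
  {"jaw": 0, "dx": 0, "dy": 0, "dz": 0, "yaw": 0},
  {"jaw": 0, "dx": 0, "dy": 0, "dz": 0, "yaw": 0},
  {"jaw": 0, "dx": 0, "dy": 0, "dz": 0, "yaw": 0},
])

```text
clock: 3.2
tool_pos: [0.5972, -0.041, 0.1973]
eef_rot: [0.076, 0.997, 0.002, -0.002]
contact_force: [1.1, -0.3, -0.6]
opening: 1.0
```

```bash
python3 go.py 0.595 -0.043 0.193 -9
```

```text
t 3.2 pos [ 0.5972 -0.041   0.1973] xang 171.27 tilt -1.0 F [ 1.1461 -0.2558 -0.5895] M [-0.0118 -0.0331  0.0039] open 0.9996969464395538 q [ 0.1104  0.7075 -0.2033  1.6862  0.1826  0.7704  1.2411]
tool delta [ 0.0019 -0.0023  0.0043] yaw 0.0047
```

>>> play_rows([
  {"jaw": 0.3, "dx": 0.002, "dy": -0.002, "dz": 0.003, "yaw": 0},
  {"jaw": 0.7, "dx": 0, "dy": 0, "dz": 0, "yaw": 0},
  {"jaw": 1, "dx": 0, "dy": 0, "dz": 0, "yaw": 0},
  {"jaw": 1, "dx": 0, "dy": 0, "dz": 0, "yaw": 0},
  {"jaw": 1, "dx": 0, "dy": 0, "dz": 0, "yaw": 0},
], squeeze=15)

```text
clock: 3.7
tool_pos: [0.5948, -0.0426, 0.1947]
eef_rot: [0.076, 0.997, 0.002, -0.002]
contact_force: [-0.3, 0.2, -0.1]
opening: 0.569
```

>>> play_rows([
  {"jaw": 1, "dx": 0, "dy": 0, "dz": 0, "yaw": 0},
  {"jaw": 1, "dx": 0, "dy": 0, "dz": 0, "yaw": 0},
  {"jaw": 1, "dx": 0, "dy": 0, "dz": -0.01, "yaw": 0},
  {"jaw": 1, "dx": 0, "dy": 0, "dz": -0.01, "yaw": 0},
  {"jaw": 1, "dx": 0, "dy": 0, "dz": -0.01, "yaw": 0},
])

```text
clock: 4.2
tool_pos: [0.5941, -0.0426, 0.2256]
eef_rot: [0.076, 0.997, 0.002, -0.003]
contact_force: [-0.2, -0.7, -0.6]
opening: 0.179
```

```bash
python3 go.py 0.595 -0.043 0.29 -9
```

```text
t 4.2 pos [ 0.5941 -0.0426  0.2256] xang 171.3 tilt -1.0 F [-0.2312 -0.6863 -0.65  ] M [ 0.0543  0.0282 -0.0357] open 0.1792413090353717 q [ 0.1189  0.6692 -0.212   1.6651  0.1704  0.8315  1.2544]
tool delta [-0.0005 -0.     -0.0644] yaw 0.0053
```

>>> play_rows([
  {"jaw": 1, "dx": 0, "dy": 0, "dz": 0, "yaw": 0},
  {"jaw": 1, "dx": 0, "dy": 0, "dz": 0, "yaw": 0},
  {"jaw": 1, "dx": 0, "dy": 0, "dz": 0, "yaw": 0},
  {"jaw": 1, "dx": 0, "dy": 0, "dz": 0, "yaw": 0},
  {"jaw": 1, "dx": 0, "dy": 0, "dz": 0, "yaw": 0},
])

```text
clock: 4.7
tool_pos: [0.5948, -0.0427, 0.2276]
eef_rot: [0.076, 0.997, 0.002, -0.002]
contact_force: [-0.5, -0.4, -1.4]
opening: 0.18
```

```bash
python3 go.py 0.595 -0.043 0.29 -9;python3 -c "
from h import *
s=snap('scene');cv2.imwrite('pics/br2.png',cv2.resize(s['frame'][110:290,220:400,::-1],None,fx=3.3,fy=3.3,interpolation=cv2.INTER_CUBIC))"
```

```text
t 4.7 pos [ 0.5948 -0.0427  0.2276] xang 171.29 tilt -1.0 F [-0.5186 -0.3858 -1.4321] M [ 0.0189  0.0119 -0.0146] open 0.18028643296240046 q [ 0.1191  0.6664 -0.2122  1.6637  0.1702  0.8325  1.2546]
tool delta [ 0.     -0.     -0.0624] yaw 0.005
```

View pics/br2.png

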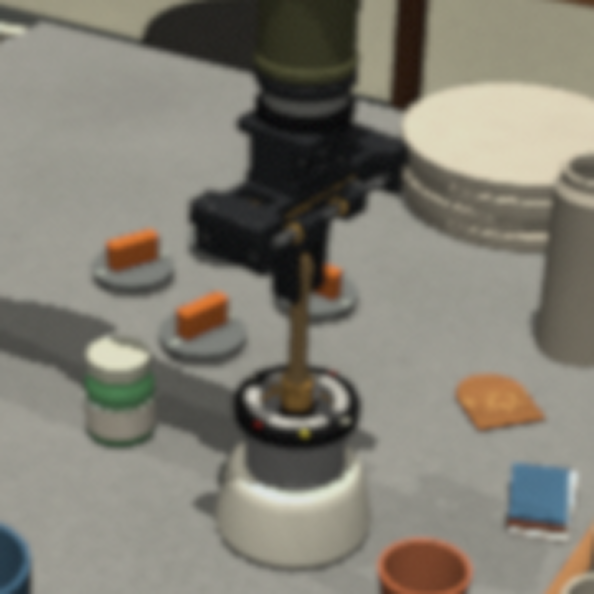

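```bash
python3 - <<'E'
from h import *
for n in ('scene',):
    a=load(n);Q=pts(a);f=a['frame'];h=cv2.cvtColor(f,cv2.COLOR_RGB2HSV)
    m=(abs(Q[:,:,0]-.597)<.02)&(abs(Q[:,:,1]+.045)<.02)&(Q[:,:,2]>.13)
    for v in range(170,245):
        us=np.where(m[v])[0]
        if len(us)>1: print(v,us.min(),us.max(),Q[v,us].mean(0).round(4),h[v,us].mean(0).round(0))
E
```

```text
170 315 320 [ 0.6091 -0.0333  0.308 ] [18. 98. 38.]
171 313 320 [ 0.6085 -0.0373  0.3068] [19. 81. 36.]
172 313 319 [ 0.6053 -0.0335  0.3014] [44. 49. 34.]
173 313 317 [ 0.607  -0.0419  0.3029] [43. 35. 34.]
178 319 320 [ 0.612  -0.0261  0.2828] [30. 14. 83.]
182 317 319 [ 0.6088 -0.0271  0.2709] [63. 14. 52.]
183 316 318 [ 0.6067 -0.0284  0.2679] [30. 12. 29.]
184 309 318 [ 0.6056 -0.0376  0.2691] [63. 21. 26.]
185 310 318 [ 0.6019 -0.0351  0.2639] [34. 22. 24.]
186 310 318 [ 0.6037 -0.0382  0.263 ] [30. 53. 30.]
187 305 318 [ 0.6025 -0.0406  0.2609] [41. 64. 38.]
188 304 318 [ 0.6027 -0.0447  0.26  ] [37. 65. 43.]
189 309 318 [ 0.6049 -0.0441  0.2575] [17. 90. 54.]
190 309 318 [ 0.6051 -0.0426  0.2539] [ 15. 103.  55.]
191 303 317 [ 0.603  -0.0467  0.2523] [22. 97. 47.]
192 309 318 [ 0.6062 -0.0443  0.2492] [ 15. 116.  54.]
193 302 317 [ 0.6008 -0.0497  0.2472] [13. 76. 42.]
194 302 318 [ 0.6004 -0.0477  0.2432] [22. 75. 42.]
195 302 318 [ 0.6017 -0.0471  0.2403] [28. 84. 43.]
196 302 317 [ 0.5999 -0.0505  0.2385] [34. 79. 41.]
197 302 317 [ 0.6    -0.049   0.2348] [36. 90. 47.]
19
[... 1162 characters left out ...]
0.6    -0.0488  0.1645] [ 18. 100.  80.]
221 307 313 [ 0.6004 -0.0467  0.1603] [ 18. 104.  75.]
222 307 313 [ 0.6013 -0.0481  0.1583] [ 18. 113.  76.]
223 306 314 [ 0.5997 -0.045   0.1528] [ 18. 110.  80.]
224 305 314 [ 0.5994 -0.047   0.1506] [ 18. 114.  87.]
225 305 314 [ 0.6    -0.0478  0.1482] [ 18. 126.  94.]
226 305 314 [ 0.6012 -0.0499  0.1466] [ 18. 137. 102.]
227 305 314 [ 0.6022 -0.0515  0.1447] [ 18. 143.  99.]
228 305 314 [ 0.6028 -0.0526  0.1424] [ 18. 147.  93.]
229 305 314 [ 0.6026 -0.0519  0.1387] [ 18. 147.  90.]
230 305 314 [ 0.6019 -0.0504  0.1344] [ 18. 146.  91.]
231 306 314 [ 0.6041 -0.0516  0.1326] [ 18. 151.  92.]
232 308 312 [ 0.6056 -0.0541  0.1314] [ 18. 156.  96.]
```

It closed too late, near the handle's tip, and lifted the brush 2 mm at most. I open a bit, go down and grip again.

>>> play_rows([
  {"jaw": 0.5, "dx": 0, "dy": 0, "dz": 0, "yaw": 0},
  {"jaw": 0.5, "dx": 0, "dy": 0, "dz": 0, "yaw": 0},
  {"jaw": 0.5, "dx": 0, "dy": 0, "dz": 0, "yaw": 0},
  {"jaw": 0.5, "dx": 0, "dy": 0, "dz": 0, "yaw": 0},
  {"jaw": 0.5, "dx": 0, "dy": 0, "dz": 0.01, "yaw": 0},
])

```text
clock: 5.25
tool_pos: [0.5959, -0.0425, 0.2181]
eef_rot: [0.076, 0.997, 0.002, -0.0]
contact_force: [0.4, -0.5, 0.4]
opening: 0.497
```

>>> play_rows([
  {"jaw": 0.5, "dx": 0, "dy": 0, "dz": 0.01, "yaw": 0},
  {"jaw": 0.5, "dx": 0, "dy": 0, "dz": 0.01, "yaw": 0},
  {"jaw": 0.5, "dx": 0, "dy": 0, "dz": 0.005, "yaw": 0},
  {"jaw": 0.5, "dx": 0, "dy": 0, "dz": 0, "yaw": 0},
  {"jaw": 0.5, "dx": 0, "dy": 0, "dz": 0, "yaw": 0},
])

```text
clock: 5.75
tool_pos: [0.594, -0.0424, 0.188]
eef_rot: [0.076, 0.997, 0.002, -0.003]
contact_force: [0.8, -0.4, 0.1]
opening: 0.501
```

```bash
python3 go.py 0.595 -0.043 0.193 -9
```

```text
t 5.75 pos [ 0.594  -0.0424  0.188 ] xang 171.3 tilt -1.0 F [ 0.8347 -0.3632  0.1321] M [-0.0644 -0.0079 -0.0664] open 0.5008601208760152 q [ 0.112   0.7167 -0.2013  1.7025  0.1867  0.7467  1.2397]
tool delta [-0.001  -0.0005 -0.005 ] yaw 0.0052
```

>>> play_rows([
  {"jaw": 0.6, "dx": 0, "dy": 0, "dz": -0.005, "yaw": 0},
  {"jaw": 1, "dx": 0, "dy": 0, "dz": 0, "yaw": 0},
  {"jaw": 1, "dx": 0, "dy": 0, "dz": 0, "yaw": 0},
  {"jaw": 1, "dx": 0, "dy": 0, "dz": 0, "yaw": 0},
  {"jaw": 1, "dx": 0, "dy": 0, "dz": 0, "yaw": 0},
], squeeze=20)

```text
clock: 6.25
tool_pos: [0.5949, -0.0424, 0.1947]
eef_rot: [0.076, 0.997, 0.002, -0.002]
contact_force: [-0.5, 0.0, -0.7]
opening: 0.18
```

>>> play_rows([
  {"jaw": 1, "dx": 0, "dy": 0, "dz": 0, "yaw": 0},
  {"jaw": 1, "dx": 0, "dy": 0, "dz": 0, "yaw": 0},
  {"jaw": 1, "dx": 0, "dy": 0, "dz": 0, "yaw": 0},
  {"jaw": 1, "dx": 0, "dy": 0, "dz": -0.005, "yaw": 0},
  {"jaw": 1, "dx": 0, "dy": 0, "dz": -0.01, "yaw": 0},
])

```text
clock: 6.75
tool_pos: [0.5936, -0.0425, 0.209]
eef_rot: [0.076, 0.997, 0.002, -0.004]
contact_force: [-0.3, -0.5, -0.5]
opening: 0.177
```

```bash
python3 go.py 0.595 -0.043 0.285 -9
```

```text
t 6.75 pos [ 0.5936 -0.0425  0.209 ] xang 171.3 tilt -1.0 F [-0.2824 -0.5482 -0.5453] M [0.0319 0.0113 0.0192] open 0.1769532282912728 q [ 0.1162  0.6895 -0.2077  1.6829  0.1774  0.7945  1.248 ]
tool delta [-0.0009  0.     -0.076 ] yaw 0.0052
```

>>> play_rows([
  {"jaw": 1, "dx": 0, "dy": 0, "dz": -0.02, "yaw": 0},
  {"jaw": 1, "dx": 0, "dy": 0, "dz": -0.02, "yaw": 0},
  {"jaw": 1, "dx": 0, "dy": 0, "dz": -0.02, "yaw": 0},
  {"jaw": 1, "dx": 0, "dy": 0, "dz": -0.02, "yaw": 0},
  {"jaw": 1, "dx": 0, "dy": 0, "dz": 0, "yaw": 0},
])

```text
clock: 7.25
tool_pos: [0.5951, -0.0428, 0.2966]
eef_rot: [0.076, 0.997, 0.003, -0.001]
contact_force: [0.6, -0.4, -0.3]
opening: 0.173
```

```bash
python3 go.py 0.447 -0.300 0.285 -9;python3 -c "
from h import *
s=snap('scene');cv2.imwrite('pics/br3.png',cv2.resize(s['frame'][70:290,200:400,::-1],None,fx=2.7,fy=2.7,interpolation=cv2.INTER_CUBIC))"
```

```text
t 7.25 pos [ 0.5951 -0.0428  0.2966] xang 171.3 tilt -1.0 F [ 0.5635 -0.3715 -0.2992] M [ 0.0294 -0.0378  0.0124] open 0.1728450366150683 q [ 0.1282  0.5904 -0.2263  1.5771  0.1433  0.9927  1.2792]
tool delta [ 0.1075 -0.2767  0.0106] yaw 0.0053
```

View pics/br3.png

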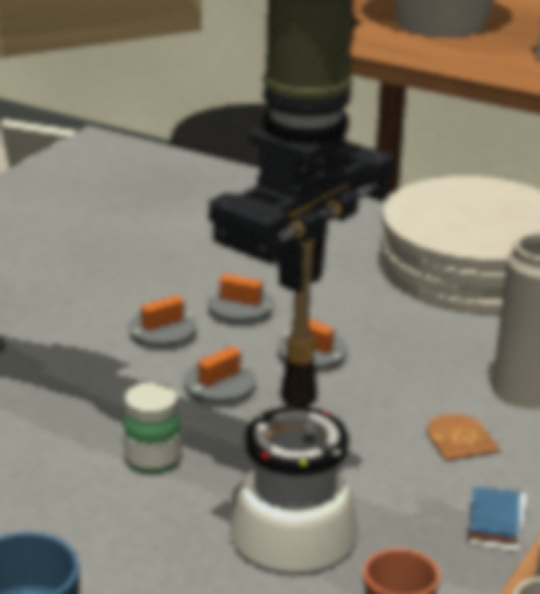

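The brush is held upright and clear of the mill, bristles at about (300,385) in the crop. Now to the crock.

>>> play_rows([
  {"jaw": 1, "dx": 0.008, "dy": -0.02, "dz": 0, "yaw": 0},
  {"jaw": 1, "dx": 0.015, "dy": -0.037, "dz": 0, "yaw": 0},
  {"jaw": 1, "dx": 0.015, "dy": -0.037, "dz": 0, "yaw": 0},
  {"jaw": 1, "dx": 0.015, "dy": -0.037, "dz": 0, "yaw": 0},
  {"jaw": 1, "dx": 0.015, "dy": -0.037, "dz": 0, "yaw": 0},
])

```text
clock: 7.8
tool_pos: [0.5001, -0.1949, 0.2895]
eef_rot: [0.068, 0.998, 0.006, -0.005]
contact_force: [-0.4, -0.9, -0.5]
opening: 0.173
```

```bash
python3 go.py 0.447 -0.300 0.25 -9
```

```text
t 7.8 pos [ 0.5001 -0.1949  0.2895] xang 172.19 tilt -0.9999 F [-0.4    -0.895  -0.5209] M [ 0.0261 -0.0238  0.0237] open 0.17298177634108572 q [ 0.4445  0.5186 -0.2444  1.7534  0.1414  0.8993  1.5759]
tool delta [ 0.0378 -0.1117  0.0387] yaw 0.0207
```

>>> play_rows([
  {"jaw": 1, "dx": 0.012, "dy": -0.035, "dz": 0, "yaw": 0.01},
  {"jaw": 1, "dx": 0.012, "dy": -0.035, "dz": 0, "yaw": 0.01},
  {"jaw": 1, "dx": 0.01, "dy": -0.025, "dz": 0, "yaw": 0},
  {"jaw": 1, "dx": 0.002, "dy": -0.005, "dz": 0.01, "yaw": 0},
  {"jaw": 1, "dx": 0, "dy": 0, "dz": 0.01, "yaw": 0},
])

```text
clock: 8.3
tool_pos: [0.4401, -0.2969, 0.2638]
eef_rot: [0.084, 0.996, 0.005, -0.01]
contact_force: [-0.6, 0.8, -0.1]
opening: 0.173
```

```bash
python3 go.py 0.447 -0.300 0.134 -9
```

```text
t 8.3 pos [ 0.4401 -0.2969  0.2638] xang 170.37 tilt -0.9998 F [-0.5666  0.8013 -0.1105] M [ 0.093  -0.0179  0.0146] open 0.17313084228026213 q [ 0.6502  0.5449 -0.2276  1.7971  0.1537  0.8389  1.7516]
tool delta [-0.0099 -0.0031  0.1296] yaw -0.0109
```

>>> play_rows([
  {"jaw": 1, "dx": -0.008, "dy": -0.003, "dz": 0.02, "yaw": 0},
  {"jaw": 1, "dx": 0, "dy": 0, "dz": 0.025, "yaw": 0},
  {"jaw": 1, "dx": 0, "dy": 0, "dz": 0.025, "yaw": 0},
  {"jaw": 1, "dx": 0, "dy": 0, "dz": 0.015, "yaw": 0},
  {"jaw": 1, "dx": 0, "dy": 0, "dz": 0, "yaw": 0},
])

```text
clock: 8.8
tool_pos: [0.4488, -0.289, 0.1694]
eef_rot: [0.078, 0.997, 0.01, -0.012]
contact_force: [0.2, 0.8, -0.4]
opening: 0.177
```

```bash
python3 go.py 0.447 -0.300 0.134 -9
```

```text
t 8.8 pos [ 0.4488 -0.289   0.1694] xang 171.09 tilt -0.9995 F [ 0.1915  0.813  -0.4236] M [ 0.0149 -0.0127  0.0185] open 0.17657589763759995 q [ 0.6134  0.6842 -0.2013  1.8806  0.1992  0.6255  1.7059]
tool delta [-0.0008 -0.0118  0.0352] yaw 0.0016
```

>>> play_rows([
  {"jaw": 1, "dx": 0, "dy": -0.008, "dz": 0.008, "yaw": 0},
  {"jaw": 1, "dx": 0, "dy": -0.005, "dz": 0.01, "yaw": 0},
  {"jaw": 1, "dx": 0, "dy": 0, "dz": 0.01, "yaw": 0},
  {"jaw": 1, "dx": 0, "dy": 0, "dz": 0.003, "yaw": 0},
  {"jaw": 1, "dx": 0, "dy": 0, "dz": 0, "yaw": 0},
])

```text
clock: 9.3
tool_pos: [0.4483, -0.2998, 0.1359]
eef_rot: [0.076, 0.997, 0.011, -0.011]
contact_force: [-0.3, -0.2, -0.3]
opening: 0.174
```

```bash
python3 go.py 0.447 -0.300 0.133 -9;python3 -c "
from h import *
s=snap('scene');cv2.imwrite('pics/br4.png',cv2.resize(s['frame'][150:330,130:330,::-1],None,fx=3,fy=3,interpolation=cv2.INTER_CUBIC))"
```

```text
t 9.3 pos [ 0.4483 -0.2998  0.1359] xang 171.31 tilt -0.9995 F [-0.3232 -0.188  -0.3077] M [-0.0173 -0.007  -0.0156] open 0.17435593382991957 q [ 0.6233  0.7419 -0.1885  1.8899  0.2193  0.5577  1.7122]
tool delta [ 0.0011 -0.0005  0.0029] yaw 0.0054
```

View pics/br4.png

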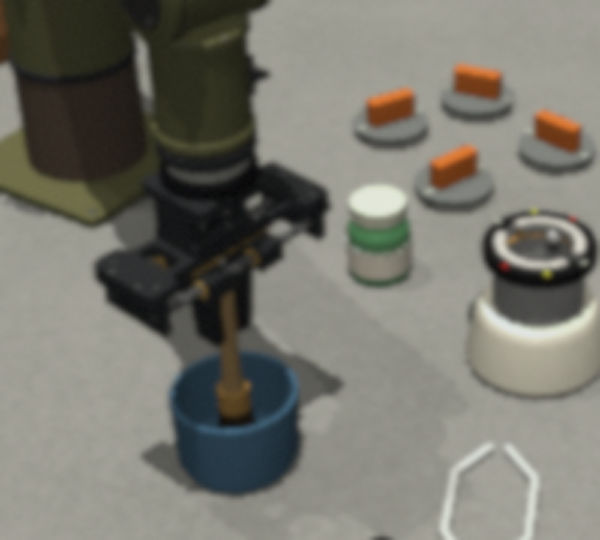

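The brush is in the crock, ferrule at about (235,400) in the crop, almost on the floor. I lower the last few mm and release.

>>> play_rows([
  {"jaw": 1, "dx": 0, "dy": 0, "dz": 0.003, "yaw": 0},
  {"jaw": 1, "dx": 0, "dy": 0, "dz": 0.002, "yaw": 0},
  {"jaw": 1, "dx": 0, "dy": 0, "dz": 0, "yaw": 0},
  {"jaw": 0.7, "dx": 0, "dy": 0, "dz": 0, "yaw": 0},
  {"jaw": 0.4, "dx": 0, "dy": 0, "dz": 0, "yaw": 0},
])

```text
clock: 9.85
tool_pos: [0.4492, -0.3, 0.1322]
eef_rot: [0.076, 0.997, 0.01, -0.009]
contact_force: [0.0, 0.2, 0.2]
opening: 0.335
```

>>> play_rows([
  {"jaw": 0.3, "dx": 0, "dy": 0, "dz": 0, "yaw": 0},
  {"jaw": 0, "dx": 0, "dy": 0, "dz": 0, "yaw": 0},
  {"jaw": 0, "dx": 0, "dy": 0, "dz": 0, "yaw": 0},
  {"jaw": 0, "dx": 0, "dy": 0, "dz": 0, "yaw": 0},
  {"jaw": 0, "dx": 0, "dy": 0, "dz": 0, "yaw": 0},
])

```text
clock: 10.35
tool_pos: [0.4496, -0.3002, 0.1326]
eef_rot: [0.076, 0.997, 0.01, -0.008]
contact_force: [0.1, -0.8, 0.2]
opening: 0.788
```

```bash
python3 go.py 0.447 -0.300 0.26 -9;python3 -c "
from h import *
s=snap('scene');cv2.imwrite('pics/br5.png',cv2.resize(s['frame'][150:330,130:330,::-1],None,fx=3,fy=3,interpolation=cv2.INTER_CUBIC))"
```

```text
t 10.35 pos [ 0.4496 -0.3002  0.1326] xang 171.31 tilt -0.9997 F [ 0.1341 -0.8335  0.1875] M [ 0.0039 -0.0286  0.0275] open 0.7879161149756223 q [ 0.6212  0.7469 -0.1859  1.8923  0.2218  0.5457  1.7098]
tool delta [ 0.0049  0.0021 -0.1273] yaw 0.0055
```

View pics/br5.png

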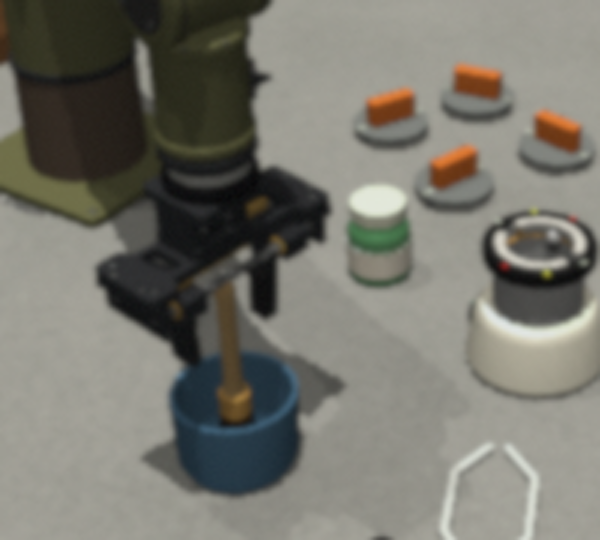

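The brush stands free in the crock, and I see clear gaps to both fingers. I rise slowly.

>>> play_rows([
  {"jaw": 0, "dx": 0, "dy": 0, "dz": -0.012, "yaw": 0},
  {"jaw": 0, "dx": 0, "dy": 0, "dz": -0.015, "yaw": 0},
  {"jaw": 0, "dx": 0, "dy": 0, "dz": -0.02, "yaw": 0},
  {"jaw": 0, "dx": 0, "dy": 0, "dz": -0.02, "yaw": 0},
  {"jaw": 0, "dx": 0, "dy": 0, "dz": -0.02, "yaw": 0},
])

```text
clock: 10.9
tool_pos: [0.4494, -0.3011, 0.223]
eef_rot: [0.076, 0.997, 0.011, -0.011]
contact_force: [0.7, 0.7, -0.6]
opening: 1.001
```

>>> play_rows([
  {"jaw": 0, "dx": 0, "dy": 0, "dz": -0.03, "yaw": 0},
  {"jaw": 0, "dx": -0.01, "dy": 0.03, "dz": -0.02, "yaw": 0},
  {"jaw": 0, "dx": -0.005, "dy": 0.045, "dz": 0, "yaw": 0},
  {"jaw": 0, "dx": -0.005, "dy": 0.045, "dz": 0, "yaw": 0},
  {"jaw": 0, "dx": -0.005, "dy": 0.045, "dz": 0, "yaw": 0},
])

```text
clock: 11.4
tool_pos: [0.502, -0.1485, 0.2853]
eef_rot: [0.085, 0.996, 0.007, -0.006]
contact_force: [1.8, 0.8, -0.3]
opening: 1.006
```

```bash
python3 go.py 0.438 0.279 0.2 -9.2;python3 -c "
from h import *
s=snap('scene','sc6.png')"
```

```text
t 11.4 pos [ 0.502  -0.1485  0.2853] xang 170.3 tilt -0.9998 F [ 1.8093  0.7504 -0.3159] M [-0.0051 -0.0773 -0.003 ] open 1.0061684620567783 q [ 0.3606  0.5055 -0.2402  1.7959  0.1338  0.8691  1.4628]
tool delta [0.134  0.4094 0.0924] yaw -0.0088
```

View pics/sc6.png

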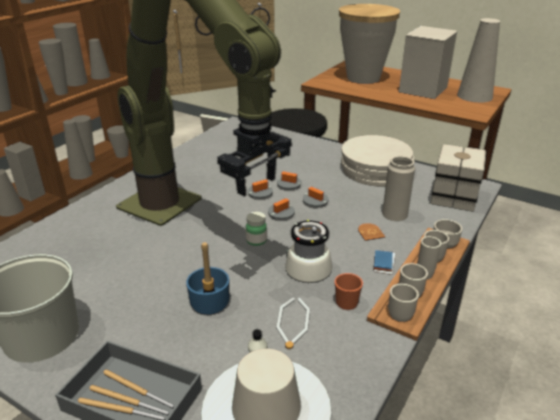

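The brush stands in the crock at (207,270). On to the lid.

>>> play_rows([
  {"jaw": 0, "dx": 0.014, "dy": 0.043, "dz": 0, "yaw": 0},
  {"jaw": 0, "dx": 0.014, "dy": 0.043, "dz": 0, "yaw": 0},
  {"jaw": 0, "dx": 0.014, "dy": 0.043, "dz": 0, "yaw": 0},
  {"jaw": 0, "dx": 0.014, "dy": 0.043, "dz": 0, "yaw": 0},
  {"jaw": 0, "dx": 0.014, "dy": 0.043, "dz": 0, "yaw": 0},
])

```text
clock: 11.95
tool_pos: [0.4704, 0.0824, 0.2945]
eef_rot: [0.081, 0.997, 0.01, -0.001]
contact_force: [0.4, 0.4, -0.6]
opening: 1.001
```

```bash
python3 go.py 0.438 0.279 0.2 -9.2
```

```text
t 11.95 pos [0.4704 0.0824 0.2945] xang 170.72 tilt -0.9998 F [ 0.4131  0.4304 -0.6155] M [ 0.0339 -0.0906  0.0053] open 1.0005852436576834 q [-0.0791  0.4252 -0.2607  1.9209  0.1209  0.8061  1.0081]
tool delta [0.0634 0.1869 0.0984] yaw -0.0013
```

>>> play_rows([
  {"jaw": 0, "dx": 0.013, "dy": 0.04, "dz": 0, "yaw": 0},
  {"jaw": 0, "dx": 0.013, "dy": 0.04, "dz": 0.01, "yaw": 0},
  {"jaw": 0, "dx": 0.013, "dy": 0.04, "dz": 0.02, "yaw": 0},
  {"jaw": 0, "dx": 0.012, "dy": 0.035, "dz": 0.02, "yaw": 0},
  {"jaw": 0, "dx": 0.0, "dy": 0.0, "dz": 0.02, "yaw": 0},
])

```text
clock: 12.45
tool_pos: [0.4441, 0.2604, 0.2337]
eef_rot: [0.076, 0.997, 0.016, 0.004]
contact_force: [0.1, 0.2, 0.7]
opening: 0.998
```

```bash
python3 go.py 0.438 0.279 0.12 -9.2
```

```text
t 12.45 pos [0.4441 0.2604 0.2337] xang 171.33 tilt -0.9994 F [0.0894 0.1793 0.6759] M [-0.0534 -0.0171 -0.0002] open 0.9979715381231216 q [-0.4551  0.5473 -0.2382  1.9225  0.1711  0.6632  0.6279]
tool delta [0.0095 0.0137 0.1142] yaw 0.0092
```

>>> play_rows([
  {"jaw": 0, "dx": 0.005, "dy": 0.007, "dz": 0.01, "yaw": 0},
  {"jaw": 0, "dx": 0.004, "dy": 0.006, "dz": 0.02, "yaw": 0.01},
  {"jaw": 0, "dx": 0, "dy": 0, "dz": 0.02, "yaw": 0},
  {"jaw": 0, "dx": 0, "dy": 0, "dz": 0.02, "yaw": 0},
  {"jaw": 0, "dx": 0, "dy": 0, "dz": 0.02, "yaw": 0},
])

```text
clock: 12.95
tool_pos: [0.4389, 0.2803, 0.1448]
eef_rot: [0.08, 0.997, 0.018, 0.006]
contact_force: [-0.3, -0.0, 1.1]
opening: 0.999
```

```bash
python3 go.py 0.438 0.279 0.08 -9.2; python3 -c "
from h import *
s=snap('scene','sc7.png');s=snap('top','top7.png')
a=load('scene')['frame'][150:230,240:340,::-1];b=s['frame'][200:340,90:250,::-1]
cv2.imwrite('pics/l7.png',np.vstack([cv2.resize(a,(400,300)),cv2.resize(b,(400,300))]))"
```

```text
t 12.95 pos [0.4389 0.2803 0.1448] xang 170.76 tilt -0.9993 F [-0.3246 -0.0433  1.1027] M [-0.0046  0.0067  0.0277] open 0.9986581095308185 q [-0.5371  0.692  -0.175   1.9973  0.2236  0.4348  0.5374]
tool delta [ 0.0013 -0.0039  0.0647] yaw -0.0007
```

View pics/l7.png

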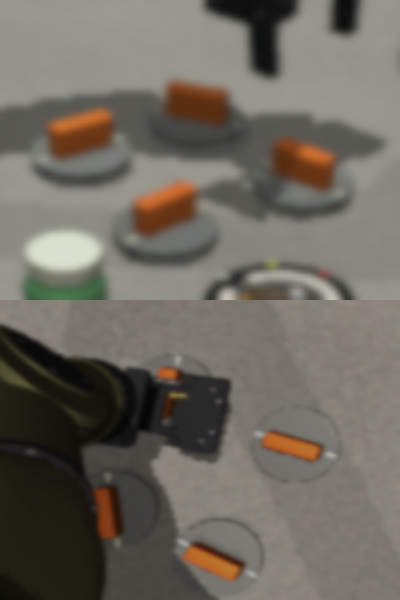

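>>> play_rows([
  {"jaw": 0, "dx": 0.001, "dy": -0.004, "dz": 0.015, "yaw": 0},
  {"jaw": 0, "dx": 0, "dy": 0, "dz": 0.015, "yaw": 0},
  {"jaw": 0, "dx": 0, "dy": 0, "dz": 0.015, "yaw": 0},
  {"jaw": 0, "dx": 0, "dy": 0, "dz": 0.015, "yaw": 0},
  {"jaw": 0, "dx": 0, "dy": 0, "dz": 0, "yaw": 0},
])

```text
clock: 13.55
tool_pos: [0.4411, 0.2783, 0.0882]
eef_rot: [0.083, 0.996, 0.019, 0.008]
contact_force: [0.4, 0.3, -0.5]
opening: 0.996
```

```bash
python3 go.py 0.438 0.279 0.024 -9.2
```

```text
t 13.55 pos [0.4411 0.2783 0.0882] xang 170.52 tilt -0.9991 F [ 0.423   0.345  -0.4635] M [-0.003   0.0302  0.0658] open 0.9964502748684714 q [-0.5638  0.7929 -0.1256  2.0316  0.2534  0.2915  0.5134]
tool delta [ 0.0041 -0.0024  0.0641] yaw -0.0049
```

The tool has picked up about 2.4° of tilt, and rows can't command tilt directly. I test whether a brisk rise takes it out, before gripping.

>>> play_rows([
  {"jaw": 0, "dx": 0.002, "dy": -0.002, "dz": -0.05, "yaw": 0},
  {"jaw": 0, "dx": 0, "dy": 0, "dz": -0.05, "yaw": 0},
  {"jaw": 0, "dx": 0, "dy": 0, "dz": -0.05, "yaw": 0},
  {"jaw": 0, "dx": 0, "dy": 0, "dz": 0, "yaw": 0},
  {"jaw": 0, "dx": 0, "dy": 0, "dz": 0, "yaw": 0},
])

```text
clock: 14.05
tool_pos: [0.4368, 0.2708, 0.246]
eef_rot: [0.084, 0.996, 0.019, 0.009]
contact_force: [0.5, 0.3, -0.3]
opening: 0.999
```

```bash
python3 go.py 0.438 0.279 0.024 -9.2; python3 -c "
from h import *
print(r.get_state()['eef_rot'])"
```

```text
t 14.05 pos [0.4368 0.2708 0.246 ] xang 170.39 tilt -0.9991 F [ 0.5457  0.3472 -0.2643] M [-0.0119 -0.0936 -0.045 ] open 0.9989949785271215 q [-0.4755  0.5242 -0.2444  1.9205  0.1698  0.6769  0.5869]
tool delta [ 0.0034 -0.0006  0.2222] yaw -0.0071
[0.08358581 0.9962725  0.01936001 0.00892835]
```

>>> play_rows([
  {"jaw": 0, "dx": 0.035, "dy": -0.03, "dz": 0, "yaw": 0},
  {"jaw": 0, "dx": 0.035, "dy": -0.03, "dz": 0, "yaw": 0},
  {"jaw": 0, "dx": 0, "dy": 0, "dz": 0, "yaw": 0},
  {"jaw": 0, "dx": 0, "dy": 0, "dz": 0, "yaw": 0},
  {"jaw": 0, "dx": 0, "dy": 0, "dz": 0, "yaw": 0},
])

```text
clock: 14.55
tool_pos: [0.3545, 0.2204, 0.2417]
eef_rot: [0.084, 0.996, 0.018, 0.008]
contact_force: [0.1, 0.9, -0.2]
opening: 0.998
```

```bash
cat >> go.py <<'E'
    M=R.from_quat(r.get_state()['eef_rot']).as_matrix(); print('zaxis',M[:,2],'in tool xy: tilt along x(fin)',-M[2,0].round(4),'along y(jaw)',-M[2,1].round(4))
E
python3 go.py 0.438 0.279 0.024 -9.2
```

```text
t 14.55 pos [0.3545 0.2204 0.2417] xang 170.32 tilt -0.9992 F [ 0.0851  0.8997 -0.1826] M [-0.0114  0.0478  0.0282] open 0.9982233179532468 q [-0.4809  0.4179 -0.2479  2.1805  0.1722  0.5229  0.5479]
tool delta [-0.0695  0.0634  0.2213] yaw -0.0083
zaxis [ 0.0198  0.0354 -0.9992] in tool xy: tilt along x(fin) 0.0136 along y(jaw) -0.0382
```

>>> play_rows([
  {"jaw": 0, "dx": -0.035, "dy": 0.03, "dz": 0, "yaw": 0},
  {"jaw": 0, "dx": -0.035, "dy": 0.03, "dz": 0, "yaw": 0},
  {"jaw": 0, "dx": 0, "dy": 0, "dz": 0, "yaw": 0},
  {"jaw": 0, "dx": 0, "dy": 0, "dz": 0, "yaw": 0},
  {"jaw": 0, "dx": 0, "dy": 0, "dz": 0, "yaw": 0},
])

```text
clock: 15.05
tool_pos: [0.4365, 0.2691, 0.2421]
eef_rot: [0.085, 0.996, 0.017, 0.006]
contact_force: [-0.2, 0.3, 0.4]
opening: 0.998
```

```bash
python3 go.py 0.438 0.279 0.024 -9.2
```

```text
t 15.05 pos [0.4365 0.2691 0.2421] xang 170.29 tilt -0.9993 F [-0.1624  0.2998  0.3645] M [-0.071  -0.0211 -0.0112] open 0.9977872999042731 q [-0.4747  0.531  -0.2431  1.9222  0.1713  0.6754  0.5858]
tool delta [0.0024 0.0024 0.2183] yaw -0.0088
zaxis [ 0.0157  0.0327 -0.9993] in tool xy: tilt along x(fin) 0.01 along y(jaw) -0.0349
```

>>> play_rows([
  {"jaw": 0, "dx": 0.03, "dy": 0.035, "dz": 0, "yaw": 0},
  {"jaw": 0, "dx": 0.03, "dy": 0.035, "dz": 0, "yaw": 0},
  {"jaw": 0, "dx": 0, "dy": 0, "dz": 0, "yaw": 0},
  {"jaw": 0, "dx": 0, "dy": 0, "dz": 0, "yaw": 0},
  {"jaw": 0, "dx": 0, "dy": 0, "dz": 0, "yaw": 0},
])

```text
clock: 15.55
tool_pos: [0.3865, 0.3463, 0.2432]
eef_rot: [0.086, 0.996, 0.015, 0.006]
contact_force: [0.4, -0.6, -0.1]
opening: 1.001
```

```bash
python3 go.py 0.438 0.279 0.024 -9.2
```

```text
t 15.55 pos [0.3865 0.3463 0.2432] xang 170.07 tilt -0.9995 F [ 0.378  -0.565  -0.0676] M [-0.0454  0.0291 -0.0175] open 1.0012220578748754 q [-0.6702  0.5362 -0.2235  1.9034  0.1662  0.689   0.4091]
tool delta [-0.0604 -0.0641  0.2178] yaw -0.0128
zaxis [ 0.0137  0.0285 -0.9995] in tool xy: tilt along x(fin) 0.0086 along y(jaw) -0.0304
```

>>> play_rows([
  {"jaw": 0, "dx": -0.015, "dy": -0.017, "dz": 0, "yaw": 0},
  {"jaw": 0, "dx": -0.015, "dy": -0.017, "dz": 0, "yaw": 0},
  {"jaw": 0, "dx": -0.015, "dy": -0.017, "dz": 0, "yaw": 0},
  {"jaw": 0, "dx": -0.015, "dy": -0.017, "dz": 0, "yaw": 0},
  {"jaw": 0, "dx": 0, "dy": 0, "dz": 0, "yaw": 0},
])

```text
clock: 16.05
tool_pos: [0.4369, 0.259, 0.2414]
eef_rot: [0.09, 0.996, 0.013, 0.006]
contact_force: [-0.4, 0.5, -0.1]
opening: 0.996
```

```bash
python3 go.py 0.438 0.279 0.024 -9.2
```

```text
t 16.05 pos [0.4369 0.259  0.2414] xang 169.61 tilt -0.9996 F [-0.3857  0.4594 -0.0772] M [-0.0224 -0.0234 -0.0309] open 0.9964815909029678 q [-0.4659  0.5281 -0.2361  1.931   0.1729  0.6762  0.5864]
tool delta [0.0045 0.0142 0.2178] yaw -0.0207
zaxis [ 0.0136  0.0239 -0.9996] in tool xy: tilt along x(fin) 0.0091 along y(jaw) -0.026
```

Tangential moves reduce it, from .041 to .028 rad. I do one more loop.

>>> play_rows([
  {"jaw": 0, "dx": 0.03, "dy": 0.035, "dz": 0, "yaw": 0},
  {"jaw": 0, "dx": 0.03, "dy": 0.035, "dz": 0, "yaw": 0},
  {"jaw": 0, "dx": 0, "dy": 0, "dz": 0, "yaw": 0},
  {"jaw": 0, "dx": 0, "dy": 0, "dz": 0, "yaw": 0},
  {"jaw": 0, "dx": -0.015, "dy": -0.015, "dz": 0, "yaw": 0},
])

```text
clock: 16.55
tool_pos: [0.4013, 0.3223, 0.2424]
eef_rot: [0.094, 0.996, 0.013, 0.005]
contact_force: [0.3, -0.6, -0.3]
opening: 0.998
```

>>> play_rows([
  {"jaw": 0, "dx": -0.015, "dy": -0.015, "dz": 0, "yaw": 0},
  {"jaw": 0, "dx": -0.015, "dy": -0.015, "dz": 0, "yaw": 0},
  {"jaw": 0, "dx": -0.01, "dy": -0.008, "dz": 0, "yaw": 0},
  {"jaw": 0, "dx": 0, "dy": 0, "dz": 0, "yaw": 0},
  {"jaw": 0, "dx": 0, "dy": 0, "dz": 0, "yaw": 0},
])

```text
clock: 17.05
tool_pos: [0.4367, 0.2695, 0.2415]
eef_rot: [0.098, 0.995, 0.012, 0.005]
contact_force: [-0.2, 0.1, -0.6]
opening: 0.999
```

```bash
python3 go.py 0.438 0.279 0.024 -9.2
```

```text
t 17.05 pos [0.4367 0.2695 0.2415] xang 168.7 tilt -0.9997 F [-0.2043  0.0728 -0.5707] M [-0.0173  0.067   0.0155] open 0.9991619746949822 q [-0.4892  0.5345 -0.2291  1.9152  0.1694  0.6865  0.5577]
tool delta [0.0024 0.0043 0.2176] yaw -0.0366
zaxis [ 0.0129  0.022  -0.9997] in tool xy: tilt along x(fin) 0.0083 along y(jaw) -0.0241
```

Tilt is now 1.5°, which is acceptable. I descend gently.

>>> play_rows([
  {"jaw": 0, "dx": 0.002, "dy": 0.002, "dz": 0.02, "yaw": -0.02},
  {"jaw": 0, "dx": 0, "dy": 0.002, "dz": 0.02, "yaw": -0.017},
  {"jaw": 0, "dx": 0, "dy": 0, "dz": 0.02, "yaw": 0},
  {"jaw": 0, "dx": 0, "dy": 0, "dz": 0.02, "yaw": 0},
  {"jaw": 0, "dx": 0, "dy": 0, "dz": 0.02, "yaw": 0},
])

```text
clock: 17.55
tool_pos: [0.4364, 0.2834, 0.1417]
eef_rot: [0.077, 0.997, 0.016, 0.008]
contact_force: [-0.2, -0.4, 0.3]
opening: 0.999
```

>>> play_rows([
  {"jaw": 0, "dx": 0, "dy": 0, "dz": 0.02, "yaw": 0},
  {"jaw": 0, "dx": 0, "dy": 0, "dz": 0.02, "yaw": 0},
  {"jaw": 0, "dx": 0, "dy": 0, "dz": 0.01, "yaw": 0},
  {"jaw": 0, "dx": 0, "dy": 0, "dz": 0.01, "yaw": 0},
  {"jaw": 0, "dx": 0, "dy": 0, "dz": 0, "yaw": 0},
])

```text
clock: 18.05
tool_pos: [0.4337, 0.2905, 0.0776]
eef_rot: [0.073, 0.997, 0.017, 0.006]
contact_force: [0.7, -0.7, -0.3]
opening: 0.999
```

```bash
python3 go.py 0.438 0.279 0.024 -9.2
```

```text
t 18.05 pos [0.4337 0.2905 0.0776] xang 171.62 tilt -0.9993 F [ 0.6997 -0.6871 -0.329 ] M [-0.0609  0.0162 -0.0557] open 0.9987587945991163 q [-0.5899  0.8144 -0.1278  2.0282  0.2755  0.281   0.4844]
tool delta [-0.0054 -0.0126  0.0532] yaw 0.0143
zaxis [ 0.0142  0.0336 -0.9993] in tool xy: tilt along x(fin) 0.0092 along y(jaw) -0.0353
```

>>> play_rows([
  {"jaw": 0, "dx": -0.003, "dy": -0.007, "dz": 0.01, "yaw": 0.007},
  {"jaw": 0, "dx": -0.003, "dy": -0.007, "dz": 0.012, "yaw": 0.007},
  {"jaw": 0, "dx": 0, "dy": -0.001, "dz": 0.012, "yaw": 0},
  {"jaw": 0, "dx": 0, "dy": 0, "dz": 0.01, "yaw": 0},
  {"jaw": 0, "dx": 0, "dy": 0, "dz": 0, "yaw": 0},
])

```text
clock: 18.55
tool_pos: [0.4401, 0.2762, 0.0321]
eef_rot: [0.081, 0.997, 0.019, 0.008]
contact_force: [-0.5, 0.5, 0.2]
opening: 1.0
```

```bash
python3 go.py 0.438 0.279 0.024 -9.2
```

```text
t 18.55 pos [0.4401 0.2762 0.0321] xang 170.71 tilt -0.9992 F [-0.4626  0.5494  0.245 ] M [-0.0576  0.0691 -0.0063] open 0.9999674192637666 q [-0.5864  0.8996 -0.0845  2.0498  0.295   0.1646  0.4807]
tool delta [0.0026 0.0021 0.0082] yaw -0.0015
zaxis [ 0.0182  0.0365 -0.9992] in tool xy: tilt along x(fin) 0.0121 along y(jaw) -0.0389
```

>>> play_rows([
  {"jaw": 0.3, "dx": 0.002, "dy": 0.002, "dz": 0.005, "yaw": 0},
  {"jaw": 0.5, "dx": 0, "dy": 0, "dz": 0.003, "yaw": 0},
  {"jaw": 0.6, "dx": 0, "dy": 0, "dz": 0, "yaw": 0},
  {"jaw": 0.6, "dx": 0, "dy": 0, "dz": 0, "yaw": 0},
  {"jaw": 0.6, "dx": 0, "dy": 0, "dz": 0, "yaw": 0},
], squeeze=20)

```text
clock: 19.05
tool_pos: [0.4386, 0.2804, 0.0242]
eef_rot: [0.08, 0.997, 0.02, 0.008]
contact_force: [0.8, -0.3, 0.5]
opening: 0.569
```

```bash
python3 go.py 0.438 0.279 0.024 -9.2; python3 -c "
from h import *
s=snap('scene');a=s['frame'][130:230,240:360,::-1]
cv2.imwrite('pics/l8.png',cv2.resize(a,(600,500)))"
```

```text
t 19.05 pos [0.4386 0.2804 0.0242] xang 170.79 tilt -0.9991 F [ 0.845  -0.3007  0.5182] M [-0.0064  0.0018 -0.0435] open 0.5688843410899941 q [-0.5987  0.9154 -0.0773  2.0492  0.2945  0.1463  0.4749]
tool delta [ 0.0004 -0.0015  0.0001] yaw -0.0002
zaxis [ 0.0191  0.0381 -0.9991] in tool xy: tilt along x(fin) 0.0128 along y(jaw) -0.0406
```

View pics/l8.png

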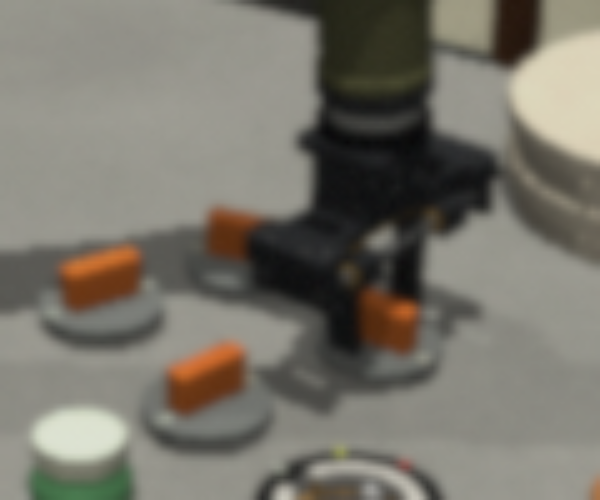

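The fin is centred between the fingers at (385,320) in the crop. I close.

>>> play_rows([
  {"jaw": 1, "dx": 0, "dy": -0.001, "dz": 0, "yaw": 0},
  {"jaw": 1, "dx": 0, "dy": 0, "dz": 0, "yaw": 0},
  {"jaw": 1, "dx": 0, "dy": 0, "dz": 0, "yaw": 0},
  {"jaw": 1, "dx": 0, "dy": 0, "dz": 0, "yaw": 0},
  {"jaw": 1, "dx": 0, "dy": 0, "dz": 0, "yaw": 0},
], squeeze=25)

```text
clock: 19.6
tool_pos: [0.4391, 0.2802, 0.0251]
eef_rot: [0.08, 0.997, 0.021, 0.009]
contact_force: [-0.1, 0.1, -0.9]
opening: 0.204
```

>>> play_rows([
  {"jaw": 1, "dx": 0, "dy": 0, "dz": 0, "yaw": 0},
  {"jaw": 1, "dx": 0, "dy": 0, "dz": 0, "yaw": 0},
  {"jaw": 1, "dx": 0, "dy": 0, "dz": -0.01, "yaw": 0},
  {"jaw": 1, "dx": 0, "dy": 0, "dz": -0.01, "yaw": 0},
  {"jaw": 1, "dx": 0, "dy": 0, "dz": -0.01, "yaw": 0},
])

```text
clock: 20.1
tool_pos: [0.4372, 0.2775, 0.0555]
eef_rot: [0.08, 0.997, 0.019, 0.007]
contact_force: [-0.4, 0.1, -1.0]
opening: 0.204
```

```bash
python3 go.py 0.438 0.279 0.24 -9.2
```

```text
t 20.1 pos [0.4372 0.2775 0.0555] xang 170.79 tilt -0.9992 F [-0.4144  0.1397 -1.0056] M [-0.017   0.0704  0.0022] open 0.20368420254281852 q [-0.5793  0.8533 -0.1046  2.0509  0.2886  0.2124  0.4821]
tool delta [-0.0027  0.0088 -0.1842] yaw -0.0002
zaxis [ 0.0175  0.0367 -0.9992] in tool xy: tilt along x(fin) 0.0114 along y(jaw) -0.039
```

>>> play_rows([
  {"jaw": 1, "dx": 0, "dy": 0, "dz": -0.03, "yaw": 0},
  {"jaw": 1, "dx": 0, "dy": 0, "dz": -0.03, "yaw": 0},
  {"jaw": 1, "dx": 0, "dy": 0, "dz": -0.03, "yaw": 0},
  {"jaw": 1, "dx": 0, "dy": 0, "dz": -0.03, "yaw": 0},
  {"jaw": 1, "dx": 0, "dy": 0, "dz": -0.02, "yaw": 0},
])

```text
clock: 20.6
tool_pos: [0.4328, 0.2698, 0.2031]
eef_rot: [0.08, 0.997, 0.017, 0.006]
contact_force: [-0.6, 1.0, -0.8]
opening: 0.202
```

```bash
python3 go.py 0.595 -0.045 0.20 -9
```

```text
t 20.6 pos [0.4328 0.2698 0.2031] xang 170.78 tilt -0.9993 F [-0.572   1.0378 -0.7649] M [ 0.0054 -0.0165 -0.0234] open 0.20206314369266137 q [-0.4858  0.5873 -0.2373  1.9741  0.2135  0.5704  0.5491]
tool delta [-0.2105 -0.2848 -0.0048] yaw -0.0038
zaxis [ 0.0155  0.0332 -0.9993] in tool xy: tilt along x(fin) 0.01 along y(jaw) -0.0353
```

Now across to the mill in moderate steps.

>>> play_rows([
  {"jaw": 1, "dx": -0.02, "dy": -0.027, "dz": 0, "yaw": 0},
  {"jaw": 1, "dx": -0.02, "dy": -0.027, "dz": 0, "yaw": 0},
  {"jaw": 1, "dx": -0.02, "dy": -0.027, "dz": 0, "yaw": 0},
  {"jaw": 1, "dx": -0.02, "dy": -0.027, "dz": 0, "yaw": 0},
  {"jaw": 1, "dx": -0.02, "dy": -0.027, "dz": 0, "yaw": 0},
])

```text
clock: 21.1
tool_pos: [0.5111, 0.1221, 0.2081]
eef_rot: [0.074, 0.997, 0.021, 0.011]
contact_force: [0.6, -0.0, -1.5]
opening: 0.202
```

```bash
python3 go.py 0.595 -0.045 0.20 -9
```

```text
t 21.1 pos [0.5111 0.1221 0.2081] xang 171.49 tilt -0.9989 F [ 0.5637 -0.0157 -1.5023] M [-0.0097 -0.0092  0.0787] open 0.20214672167070796 q [-0.1172  0.6001 -0.2951  1.9259  0.2371  0.6113  0.8699]
tool delta [-0.1075 -0.1532  0.0033] yaw 0.0085
zaxis [ 0.0246  0.0411 -0.9989] in tool xy: tilt along x(fin) 0.0183 along y(jaw) -0.0443
```

>>> play_rows([
  {"jaw": 1, "dx": -0.02, "dy": -0.027, "dz": 0, "yaw": 0},
  {"jaw": 1, "dx": -0.02, "dy": -0.027, "dz": 0, "yaw": 0},
  {"jaw": 1, "dx": -0.02, "dy": -0.027, "dz": 0, "yaw": 0},
  {"jaw": 1, "dx": -0.015, "dy": -0.02, "dz": 0, "yaw": 0},
  {"jaw": 1, "dx": -0.01, "dy": -0.015, "dz": 0, "yaw": 0},
])

```text
clock: 21.6
tool_pos: [0.5781, -0.0165, 0.2085]
eef_rot: [0.077, 0.997, 0.019, 0.011]
contact_force: [0.3, 0.3, -2.2]
opening: 0.2
```

>>> play_rows([
  {"jaw": 1, "dx": -0.005, "dy": -0.01, "dz": 0, "yaw": 0},
  {"jaw": 1, "dx": 0, "dy": 0, "dz": 0, "yaw": 0},
  {"jaw": 1, "dx": 0, "dy": 0, "dz": 0, "yaw": 0},
  {"jaw": 1, "dx": 0, "dy": 0, "dz": 0, "yaw": 0},
  {"jaw": 1, "dx": 0, "dy": 0, "dz": 0, "yaw": 0},
])

```text
clock: 22.1
tool_pos: [0.5796, -0.0285, 0.2098]
eef_rot: [0.078, 0.997, 0.019, 0.01]
contact_force: [-0.1, -0.5, -2.4]
opening: 0.203
```

```bash
python3 go.py 0.595 -0.045 0.20 -9
```

```text
t 22.1 pos [ 0.5796 -0.0285  0.2098] xang 171.07 tilt -0.9991 F [-0.1166 -0.5336 -2.444 ] M [-0.0408  0.0346 -0.0177] open 0.20268751744787142 q [ 0.1833  0.669  -0.3281  1.7522  0.2507  0.7359  1.155 ]
tool delta [-0.0176 -0.0143  0.0096] yaw 0.0012
zaxis [ 0.0237  0.0358 -0.9991] in tool xy: tilt along x(fin) 0.0179 along y(jaw) -0.039
```

>>> play_rows([
  {"jaw": 1, "dx": 0.01, "dy": 0.045, "dz": 0, "yaw": 0},
  {"jaw": 1, "dx": 0.01, "dy": 0.045, "dz": 0, "yaw": 0},
  {"jaw": 1, "dx": 0, "dy": 0, "dz": 0, "yaw": 0},
  {"jaw": 1, "dx": 0, "dy": 0, "dz": 0, "yaw": 0},
  {"jaw": 1, "dx": 0, "dy": 0, "dz": 0, "yaw": 0},
])

```text
clock: 22.6
tool_pos: [0.5724, 0.07, 0.2132]
eef_rot: [0.075, 0.997, 0.019, 0.01]
contact_force: [-0.0, -0.5, -1.0]
opening: 0.203
```

```bash
python3 go.py 0.595 -0.045 0.20 -9
```

```text
t 22.6 pos [0.5724 0.07   0.2132] xang 171.34 tilt -0.999 F [-0.0346 -0.5242 -1.0414] M [-0.0452  0.0401 -0.0042] open 0.20311406088565476 q [ 0.0025  0.6561 -0.3122  1.766   0.2393  0.7254  0.9971]
tool delta [-0.0394 -0.1107  0.0094] yaw 0.0059
zaxis [ 0.0233  0.0373 -0.999 ] in tool xy: tilt along x(fin) 0.0174 along y(jaw) -0.0404
```

>>> play_rows([
  {"jaw": 1, "dx": -0.005, "dy": -0.025, "dz": 0, "yaw": 0},
  {"jaw": 1, "dx": -0.005, "dy": -0.025, "dz": 0, "yaw": 0},
  {"jaw": 1, "dx": -0.005, "dy": -0.025, "dz": 0, "yaw": 0},
  {"jaw": 1, "dx": -0.005, "dy": -0.02, "dz": 0, "yaw": 0},
  {"jaw": 1, "dx": 0, "dy": 0, "dz": 0, "yaw": 0},
])

```text
clock: 23.1
tool_pos: [0.5775, -0.0349, 0.209]
eef_rot: [0.077, 0.997, 0.018, 0.01]
contact_force: [0.8, -0.4, -1.4]
opening: 0.205
```

```bash
python3 go.py 0.595 -0.045 0.20 -9
```

```text
t 23.1 pos [ 0.5775 -0.0349  0.209 ] xang 171.11 tilt -0.9991 F [ 0.8382 -0.3932 -1.3692] M [-0.0784  0.0508 -0.0105] open 0.20466195206352394 q [ 0.1941  0.6686 -0.3282  1.7567  0.2523  0.7338  1.1643]
tool delta [-0.0187 -0.0076  0.009 ] yaw 0.0019
zaxis [ 0.0223  0.0347 -0.9991] in tool xy: tilt along x(fin) 0.0167 along y(jaw) -0.0377
```

>>> play_rows([
  {"jaw": 1, "dx": -0.01, "dy": -0.004, "dz": 0, "yaw": 0},
  {"jaw": 1, "dx": -0.008, "dy": -0.003, "dz": 0, "yaw": 0},
  {"jaw": 1, "dx": 0, "dy": 0, "dz": 0.01, "yaw": 0},
  {"jaw": 1, "dx": 0, "dy": 0, "dz": 0.01, "yaw": 0},
  {"jaw": 1, "dx": 0, "dy": 0, "dz": 0, "yaw": 0},
])

```text
clock: 23.6
tool_pos: [0.5962, -0.0425, 0.1872]
eef_rot: [0.077, 0.997, 0.019, 0.01]
contact_force: [0.1, -0.3, -1.0]
opening: 0.206
```

```bash
python3 go.py 0.595 -0.045 0.17 -9; python3 -c "
from h import *
s=snap('scene');a=s['frame'][140:280,230:390,::-1]
cv2.imwrite('pics/l9.png',cv2.resize(a,(680,595),interpolation=cv2.INTER_CUBIC))
s=snap('top');cv2.imwrite('pics/t9.png',cv2.resize(s['frame'][100:240,220:380,::-1],(640,560),interpolation=cv2.INTER_CUBIC))"
```

```text
t 23.6 pos [ 0.5962 -0.0425  0.1872] xang 171.15 tilt -0.9991 F [ 0.0605 -0.3209 -0.9897] M [-0.0454  0.1204 -0.005 ] open 0.20589842691707472 q [ 0.1986  0.7207 -0.3203  1.7182  0.2643  0.7215  1.1753]
tool delta [ 0.0011 -0.0033  0.0171] yaw 0.0027
zaxis [ 0.0225  0.0368 -0.9991] in tool xy: tilt along x(fin) 0.0166 along y(jaw) -0.0399
```

View pics/l9.png

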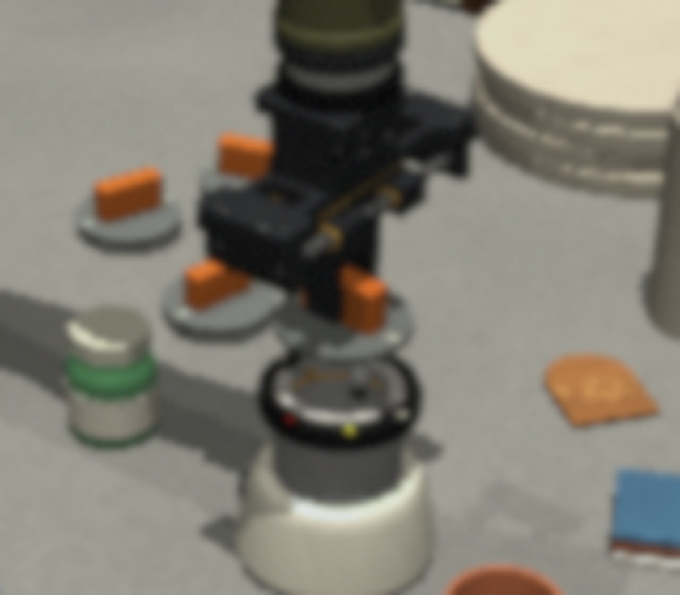

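View pics/t9.png

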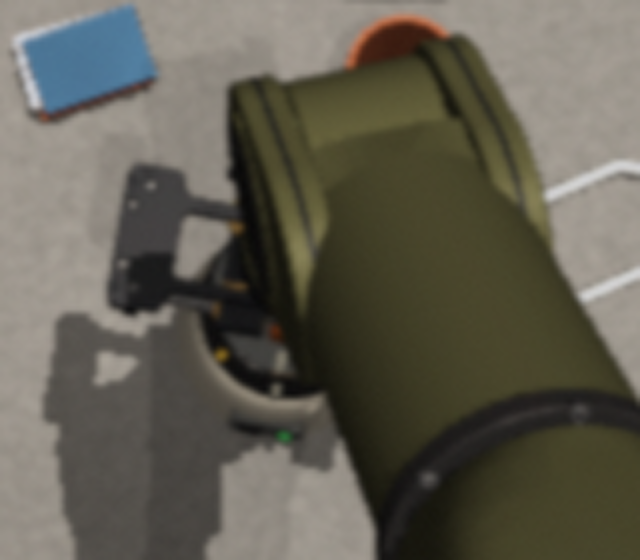

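The lid is above the mouth, with its flange at (355,325) in the scene crop. I check its tilt and centre from the depth map.

```bash
python3 - <<'E'
from h import *
np.set_printoptions(precision=4,suppress=True)
s=load('scene');Q=pts(s);hsv=cv2.cvtColor(s['frame'],cv2.COLOR_RGB2HSV)
m=(np.hypot(Q[:,:,0]-.595,Q[:,:,1]+.045)<.055)&(Q[:,:,2]>.165)&(Q[:,:,2]<.192)&(hsv[:,:,1]<60)&(hsv[:,:,2]>75)
A=Q[m];print(m.sum(),A.mean(0))
for _ in range(3):
    c,_,_,_=np.linalg.lstsq(np.c_[A[:,:2]-[.595,-.045],np.ones(len(A))],A[:,2],rcond=None)
    res=A[:,2]-np.c_[A[:,:2]-[.595,-.045],np.ones(len(A))]@c
    A=A[abs(res)<2*res.std()+1e-4]
print('slope',c,'rms',res.std(),len(A))
v,u=np.where(m);print(u.min(),u.max(),v.min(),v.max())
# outer edge: lower boundary per column -> ray on plane z~.18
low=[(x,v[u==x].max()) for x in range(u.min(),u.max()+1) if (u==x).any()]
W=np.array([Q[b,a] for a,b in low]);
from scipy.optimize import least_squares
f=least_squares(lambda p:np.hypot(W[:,0]-p[0],W[:,1]-p[1])-.0435,[.595,-.045],loss='soft_l1',f_scale=.001)
print('circle centre',f.x,np.abs(f.fun).mean(),len(W))
# white marks
wm=(m&(hsv[:,:,2]>140)).astype(np.uint8)
n,l,st,cc=cv2.connectedComponentsWithStats(wm)
for i in range(1,n): print('w',cc[i],st[i,4],Q[l==i].mean(0))
E
```

```text
196 [ 0.6171 -0.0563  0.1785]
slope [0.0042 0.0312 0.1789] rms 0.001565051309264724 184
294 327 209 225
circle centre [ 0.5996 -0.0423] 0.001733009465010375 32
w [327. 214.] 1 [ 0.6335 -0.0152  0.1763]
w [321.8333 218.8333] 6 [ 0.6354 -0.0478  0.1799]
```

>>> play_rows([
  {"jaw": 1, "dx": 0.001, "dy": -0.002, "dz": 0.007, "yaw": 0.003},
  {"jaw": 1, "dx": 0, "dy": -0.001, "dz": 0.007, "yaw": 0},
  {"jaw": 1, "dx": 0, "dy": 0, "dz": 0.005, "yaw": 0},
  {"jaw": 1, "dx": 0, "dy": 0, "dz": 0.002, "yaw": 0},
  {"jaw": 1, "dx": 0, "dy": 0, "dz": 0, "yaw": 0},
])

```text
clock: 24.2
tool_pos: [0.5954, -0.0438, 0.1656]
eef_rot: [0.078, 0.997, 0.019, 0.011]
contact_force: [0.2, 0.0, -1.4]
opening: 0.204
```

```bash
python3 go.py 0.595 -0.045 0.155 -9
```

```text
t 24.2 pos [ 0.5954 -0.0438  0.1656] xang 171.04 tilt -0.999 F [ 0.1823  0.0089 -1.4419] M [-0.022   0.0398 -0.0422] open 0.20374050357487206 q [ 0.1938  0.7483 -0.308   1.7397  0.2782  0.6709  1.1644]
tool delta [ 0.0004 -0.0016  0.0106] yaw 0.0008
zaxis [ 0.024  0.037 -0.999] in tool xy: tilt along x(fin) 0.018 along y(jaw) -0.0403
```

>>> play_rows([
  {"jaw": 1, "dx": 0, "dy": -0.002, "dz": 0.003, "yaw": 0},
  {"jaw": 1, "dx": 0, "dy": 0, "dz": 0.004, "yaw": 0},
  {"jaw": 1, "dx": 0, "dy": 0, "dz": 0.003, "yaw": 0},
  {"jaw": 1, "dx": 0, "dy": 0, "dz": 0.002, "yaw": 0},
  {"jaw": 1, "dx": 0, "dy": 0, "dz": 0.002, "yaw": 0},
])

```text
clock: 24.7
tool_pos: [0.5961, -0.0456, 0.1511]
eef_rot: [0.078, 0.997, 0.019, 0.011]
contact_force: [-0.0, 0.0, -0.9]
opening: 0.202
```

```bash
python3 go.py 0.595 -0.045 0.1435 -9
```

```text
t 24.7 pos [ 0.5961 -0.0456  0.1511] xang 171.02 tilt -0.999 F [-0.004   0.0389 -0.8989] M [-0.0121  0.0783  0.047 ] open 0.20168752796699177 q [ 0.1915  0.7689 -0.2994  1.7496  0.288   0.6389  1.1592]
tool delta [0.0013 0.0001 0.0075] yaw 0.0004
zaxis [ 0.0255  0.037  -0.999 ] in tool xy: tilt along x(fin) 0.0195 along y(jaw) -0.0405
```

No force yet, and the underside is about 4 mm below the rim, so it is entering. I continue.

>>> play_rows([
  {"jaw": 1, "dx": 0.001, "dy": 0, "dz": 0.002, "yaw": 0},
  {"jaw": 1, "dx": 0, "dy": 0, "dz": 0.002, "yaw": 0},
  {"jaw": 1, "dx": 0, "dy": 0, "dz": 0.002, "yaw": 0},
  {"jaw": 1, "dx": 0, "dy": 0, "dz": 0.002, "yaw": 0},
  {"jaw": 1, "dx": 0, "dy": 0, "dz": 0, "yaw": 0},
])

```text
clock: 25.2
tool_pos: [0.5955, -0.0448, 0.1437]
eef_rot: [0.078, 0.997, 0.019, 0.012]
contact_force: [-0.5, -0.5, 1.9]
opening: 0.204
```

```bash
python3 go.py 0.595 -0.045 0.1435 -9
```

```text
t 25.2 pos [ 0.5955 -0.0448  0.1437] xang 171.05 tilt -0.999 F [-0.5322 -0.4995  1.8824] M [-0.3729  0.392  -0.0932] open 0.20367709351457106 q [ 0.187   0.7783 -0.2942  1.7575  0.2933  0.6207  1.1536]
tool delta [ 0.0004 -0.0003  0.0001] yaw 0.0008
zaxis [ 0.0262  0.0367 -0.999 ] in tool xy: tilt along x(fin) 0.0202 along y(jaw) -0.0403
```

>>> play_rows([
  {"jaw": 1, "dx": 0, "dy": 0, "dz": 0.003, "yaw": 0},
  {"jaw": 1, "dx": 0, "dy": 0, "dz": 0.003, "yaw": 0},
  {"jaw": 1, "dx": 0, "dy": 0, "dz": 0.003, "yaw": 0},
  {"jaw": 1, "dx": 0, "dy": 0, "dz": 0.003, "yaw": 0},
  {"jaw": 1, "dx": 0, "dy": 0, "dz": 0.003, "yaw": 0},
])

```text
clock: 25.7
tool_pos: [0.5957, -0.0445, 0.1429]
eef_rot: [0.078, 0.997, 0.017, 0.014]
contact_force: [-8.1, 0.1, 22.3]
opening: 0.202
```

```bash
python3 go.py 0.595 -0.045 0.1435 -9; python3 -c "
from h import *
s=snap('scene');a=s['frame'][140:280,230:390,::-1]
cv2.imwrite('pics/l10.png',cv2.resize(a,(680,595),interpolation=cv2.INTER_CUBIC))"
```

```text
t 25.7 pos [ 0.5957 -0.0445  0.1429] xang 171.02 tilt -0.999 F [-8.0793  0.1007 22.292 ] M [-0.2152  1.6008 -0.021 ] open 0.20157419248339598 q [ 0.1797  0.7771 -0.2871  1.7631  0.2986  0.6109  1.1459]
tool delta [ 0.0006 -0.0006 -0.0007] yaw 0.0004
zaxis [ 0.0312  0.0312 -0.999 ] in tool xy: tilt along x(fin) 0.0259 along y(jaw) -0.0356
```

View pics/l10.png

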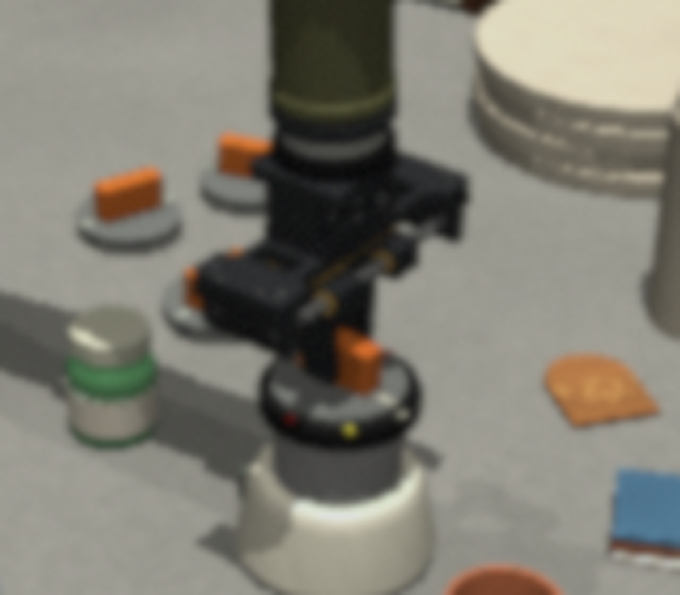

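The lid is down, with its flange flush on the collar at (340,385) and its white line by the collar's white mark at (400,412). I relax the push and start the clockwise twist in small steps.

>>> play_rows([
  {"jaw": 1, "dx": 0, "dy": 0, "dz": -0.0005, "yaw": 0},
  {"jaw": 1, "dx": 0, "dy": 0, "dz": 0, "yaw": 0},
  {"jaw": 1, "dx": 0, "dy": 0, "dz": 0, "yaw": 0.04},
  {"jaw": 1, "dx": 0, "dy": 0, "dz": 0, "yaw": 0.05},
  {"jaw": 1, "dx": 0, "dy": 0, "dz": 0, "yaw": 0.05},
], squeeze=40)

```text
clock: 26.25
tool_pos: [0.5961, -0.0445, 0.1438]
eef_rot: [0.152, 0.988, 0.018, 0.014]
contact_force: [1.7, -0.1, -0.6]
opening: 0.196
```

```bash
python3 go.py 0.595 -0.045 0.1435 -54
```

```text
t 26.25 pos [ 0.5961 -0.0445  0.1438] xang 162.47 tilt -0.999 F [ 1.6953 -0.1391 -0.6361] M [-0.0848 -0.1079  0.059 ] open 0.19632982297152562 q [ 0.1568  0.7722 -0.2466  1.7643  0.2498  0.6011  1.0416]
tool delta [ 0.0009 -0.0009  0.0002] yaw 0.6365
zaxis [ 0.033   0.0315 -0.999 ] in tool xy: tilt along x(fin) 0.022 along y(jaw) -0.0399
```

>>> play_rows([
  {"jaw": 1, "dx": 0, "dy": 0, "dz": 0, "yaw": 0.06},
  {"jaw": 1, "dx": 0, "dy": 0, "dz": 0, "yaw": 0.06},
  {"jaw": 1, "dx": 0, "dy": 0, "dz": 0, "yaw": 0.06},
  {"jaw": 1, "dx": 0, "dy": 0, "dz": 0, "yaw": 0.06},
  {"jaw": 1, "dx": 0, "dy": 0, "dz": 0, "yaw": 0.06},
])

```text
clock: 26.75
tool_pos: [0.5981, -0.0431, 0.1438]
eef_rot: [0.305, 0.952, 0.021, 0.012]
contact_force: [-1.4, 0.6, 3.2]
opening: 0.201
```

```bash
python3 go.py 0.595 -0.045 0.1435 -54; python3 -c "
from h import *
s=snap('scene');a=s['frame'][140:280,230:390,::-1]
cv2.imwrite('pics/l11.png',cv2.resize(a,(680,595),interpolation=cv2.INTER_CUBIC))"
```

```text
t 26.75 pos [ 0.5981 -0.0431  0.1438] xang 144.46 tilt -0.9989 F [-1.4248  0.6135  3.2331] M [-0.3911  0.2981  0.2232] open 0.20088695779411653 q [ 0.1053  0.768  -0.1606  1.764   0.145   0.5847  0.8223]
tool delta [ 0.0015 -0.0033  0.0001] yaw 0.3222
zaxis [ 0.0357  0.0318 -0.9989] in tool xy: tilt along x(fin) 0.0106 along y(jaw) -0.0466
```

View pics/l11.png

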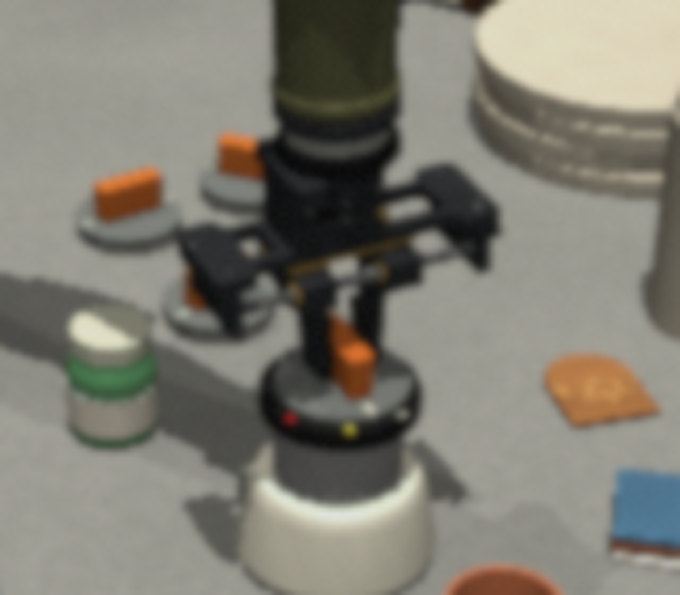

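The lid's white line at (370,410) is moving toward the yellow mark at (348,430), after about 26°. I continue, re-centring slightly.

>>> play_rows([
  {"jaw": 1, "dx": 0.001, "dy": -0.001, "dz": 0, "yaw": 0.05},
  {"jaw": 1, "dx": 0, "dy": -0.001, "dz": 0, "yaw": 0.05},
  {"jaw": 1, "dx": 0, "dy": -0.001, "dz": 0, "yaw": 0.05},
  {"jaw": 1, "dx": 0, "dy": -0.001, "dz": 0, "yaw": 0.04},
  {"jaw": 1, "dx": 0, "dy": 0, "dz": 0, "yaw": 0},
])

```text
clock: 27.3
tool_pos: [0.5983, -0.0434, 0.1441]
eef_rot: [0.396, 0.918, 0.024, 0.013]
contact_force: [-0.9, -0.5, 1.4]
opening: 0.197
```

```bash
python3 go.py 0.595 -0.045 0.1435 -54
```

```text
t 27.3 pos [ 0.5983 -0.0434  0.1441] xang 133.31 tilt -0.9986 F [-0.8801 -0.5409  1.4411] M [-0.4517  0.4753  0.258 ] open 0.19658032197709288 q [ 0.0765  0.7639 -0.1085  1.7716  0.0783  0.5679  0.6905]
tool delta [ 0.0011 -0.0035  0.0005] yaw 0.1276
zaxis [ 0.0424  0.0329 -0.9986] in tool xy: tilt along x(fin) 0.0052 along y(jaw) -0.0534
```

>>> play_rows([
  {"jaw": 1, "dx": 0, "dy": -0.001, "dz": 0, "yaw": 0.05},
  {"jaw": 1, "dx": 0, "dy": -0.001, "dz": 0, "yaw": 0.05},
  {"jaw": 1, "dx": 0, "dy": 0, "dz": 0.0005, "yaw": 0.02},
  {"jaw": 1, "dx": 0, "dy": 0, "dz": 0, "yaw": 0.005},
  {"jaw": 1, "dx": 0, "dy": 0, "dz": 0, "yaw": 0.005},
])

```text
clock: 27.8
tool_pos: [0.5978, -0.0439, 0.1441]
eef_rot: [0.453, 0.891, 0.025, 0.012]
contact_force: [-0.1, 0.8, 3.1]
opening: 0.201
```

```bash
python3 go.py 0.595 -0.045 0.1435 -54; python3 -c "
from h import *
s=snap('scene');a=s['frame'][180:260,260:360,::-1]
cv2.imwrite('pics/l12.png',cv2.resize(a,(750,600),interpolation=cv2.INTER_CUBIC))
s=snap('top');cv2.imwrite('pics/t12.png',cv2.resize(s['frame'][130:230,240:350,::-1],(660,600),interpolation=cv2.INTER_CUBIC))
print(r.get_state()['qd'])"; python3 go.py 0.595 -0.045 0.1435 -54
```

```text
t 27.8 pos [ 0.5978 -0.0439  0.1441] xang 126.08 tilt -0.9985 F [-0.0732  0.8114  3.07  ] M [-0.2676  0.1898  0.4859] open 0.2012984114593401 q [ 0.0578  0.7624 -0.0746  1.7757  0.0347  0.561   0.6057]
tool delta [ 0.0008 -0.003   0.0005] yaw 0.0015
zaxis [ 0.0442  0.0328 -0.9985] in tool xy: tilt along x(fin) -0.0005 along y(jaw) -0.0551
[ 0.00110163  0.00065576  0.00053002 -0.00122778 -0.00105403 -0.00099158
  0.00041152]
t 27.9 pos [ 0.5978 -0.0439  0.1441] xang 126.06 tilt -0.9985 F [-0.7464  1.4294  2.5805] M [-0.2762  0.2621  0.4718] open 0.2033833613611093 q [ 0.0579  0.7624 -0.0747  1.7758  0.0345  0.561   0.6055]
tool delta [ 0.0007 -0.003   0.0005] yaw 0.0011
zaxis [ 0.0442  0.033  -0.9985] in tool xy: tilt along x(fin) -0.0006 along y(jaw) -0.0552
```

View pics/l12.png

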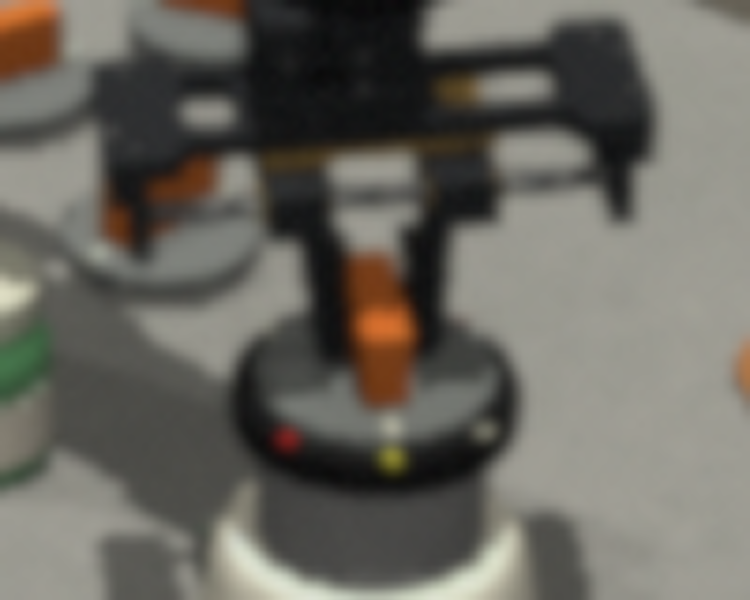

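View pics/t12.png

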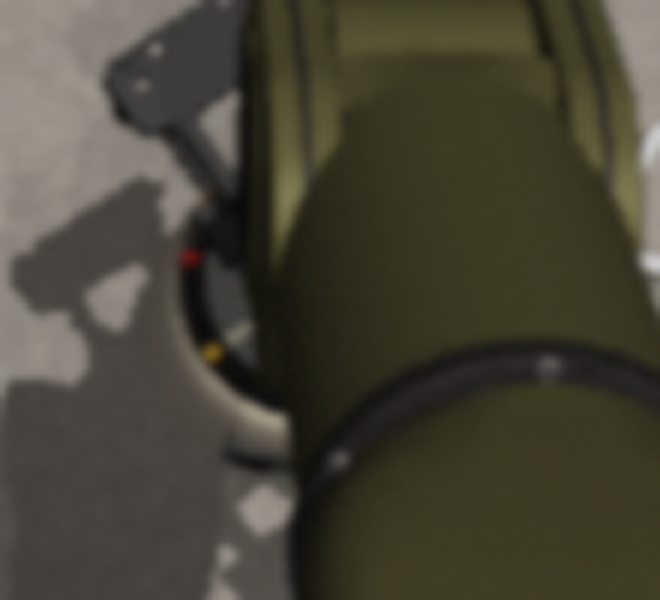

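The lid's white line at (390,427) is now on the yellow mark at (391,460) in the scene crop, and in the top view its twin points at the other yellow line. Last checks: lid level and height by depth, and brush, crock and bystander positions.

```bash
python3 - <<'E'
from h import *
np.set_printoptions(precision=4,suppress=True)
s=load('scene');Q=pts(s);hsv=cv2.cvtColor(s['frame'],cv2.COLOR_RGB2HSV)
m=(np.hypot(Q[:,:,0]-.595,Q[:,:,1]+.045)<.041)&(Q[:,:,2]>.127)&(Q[:,:,2]<.145)&(hsv[:,:,1]<60)
A=Q[m]
for _ in range(4):
    B=np.c_[A[:,:2]-[.595,-.045],np.ones(len(A))]
    c=np.linalg.lstsq(B,A[:,2],rcond=None)[0];res=A[:,2]-B@c;k=abs(res)<2*res.std()+1e-4;A=A[k]
print('flange plane',c,'rms',res.std(),len(A),'expect z .136')
z=Q[:,:,2]
# brush in crock
b=(np.hypot(Q[:,:,0]-.447,Q[:,:,1]+.3)<.05)
for h in (.09,.11,.13,.15,.17,.183):
    k=b&(abs(z-h)<.006); print(h,k.sum(),Q[k].mean(0) if k.sum() else '')
t=load('top');P=pts(t);zz=(P[:,:,2]>.066)&(P[:,:,2]<.085);zz[:, :340]=0;zz[:,460:]=0;zz[:190]=0;zz[300:]=0
cnt=max(cv2.findContours(zz.astype(np.uint8),cv2.RETR_EXTERNAL,cv2.CHAIN_APPROX_NONE)[0],key=len)
w=np.array([ray(t,u,v,.075) for u,v in cnt[:,0]]);print('crock',cv2.fitEllipse((w[:,:2]*1000).astype(np.float32)))
cv2.imwrite('pics/fin_s.png',s['frame'][:,:,::-1])
E
```

```text
flange plane [0.007  0.017  0.1358] rms 0.0013901496714080112 212 expect z .136
0.09 25 [ 0.455  -0.3015  0.0905]
0.11 23 [ 0.4544 -0.3028  0.1104]
0.13 29 [ 0.4545 -0.3018  0.1304]
0.15 25 [ 0.4547 -0.3026  0.1501]
0.17 24 [ 0.4553 -0.3025  0.1701]
0.183 37 [ 0.4528 -0.3002  0.1817]
crock ((447.1090087890625, -299.867919921875), (105.04388427734375, 106.95318603515625), 3.2142505645751953)
```

View pics/fin_s.png

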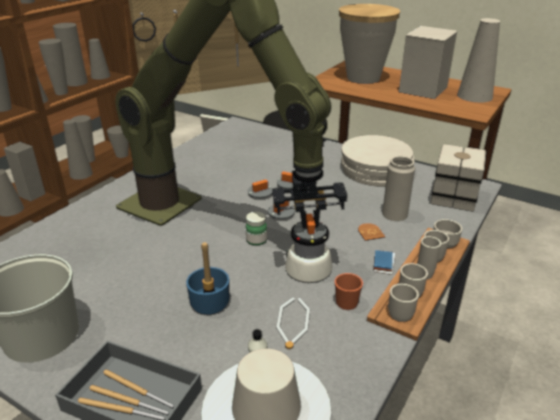

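Everything checks out: flange height 0.1358 m (0.136 expected), slope about 0.02 rad, brush upright and crock unmoved. I hand in while still gripping.

```bash
python3 -c "
from h import *
print(r.finish_job()); s=r.get_state(); print(s['clock'],s['tool_pos'],s['eef_rot'],s['opening'])"
```

```text
the job is handed in; nothing more can be done
None
the job is handed in; nothing more can be done
```

I moved the brush to the crock, fitted the farthest of the four look-alike lids into the mill and twisted it 45° clockwise to the yellow marks. I handed in at about 28 s of the 64 s limit, still gripping the fin at a 40 N squeeze setting; no verdict is reported.

**What the last checks showed:**
- **Lid:** its white line sits on the yellow line, with the tool turned 45° from the notch direction. The flange is at 0.1358 m (0.136 expected), with a slope of about 0.02 rad. The arm is at rest.
- **Brush and crock:** the brush stands upright in the crock, and the crock has not moved (within 0.2 mm).
- **Bystanders:** they looked undisturbed in the last picture; I did not measure them.

**What went wrong or disagreed:**
- The first brush grasp closed too late, near the handle's tip, so I gripped again lower down.
- The hand picked up about 3° of tilt, which the rows could not correct. The lid itself measured nearly level.
- The tool point sits about 3 mm off the mill centre I measured; the plug's clearance should keep the lid itself within about 1.5 mm.
- At the end the wrist showed 0.47 N m about the vertical, above the roughly 0.1 N m the spring should give. The lid may be rubbing slightly.
- I could not read the ring angle directly.

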